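# Pack the implant instruments and run the cassette steriliser

### The arm

A 6-joint arm with a two-finger parallel gripper is mounted at the origin on the work surface. World frame = base frame: x ahead of the robot, y to its left, z up, the work surface at z = 0. Lengths are in m, angles in rad, forces in N, time in s.
With the tool pointing down it reaches from about 0.275 to 0.725 m from the base axis. Payload 15.9 kg.
Tool frame: the origin (TCP) lies on the mounting face of the last link; the fingertips stand 173 mm ahead of it and the grasp point (between the pads) lies 155 mm ahead of it (grip_point_offset is the distance from the TCP to the grasp point, in m); z points along the fingers, y is the direction in which the jaws open and shut (so a half turn about z gives the same grasp; the last joint's range is limited). The gripper opens to 85 mm and grips with 20 to 120 N. Pads are 22 mm wide; open, the fingers measure 114 mm over their backs; the gripper's body (76 mm by 85 mm) begins 54 mm behind the grasp point. The pads swing forward as they close: fully open they stand 13 mm farther back than shut.
Start: joints at [1.31, 0.213, -0.034, 1.323, 0, 1.571], TCP at [0.129, 0.483, 0.405] pointing down, gripper open.
Joint ranges: [-2.98, 2.98], [-0.74, 1.72], [-1.14, 1.35], [-2.1, 2.04], [-1.57, 1.44], [-3.14, 3.14]. Speed limits (rad/s): [1.89, 1.89, 2.39, 2.57, 3.14, 3.14].

### API

Orientations are given as a 3x3 rotation matrix whose columns are the frame's x, y, z axes.
In Python, from rig import * gives the robot as it stands.
- The arm moves only by the tool arm_command, never from a script. Its argument "increments" is a list of rows, each an object with "fingers": the opening, from 0 (shut) to 1 (fully open); "offset": the shift along the tool's x, y, z in m, a list of three; "turn": the turn about the tool's z in rad. A call has 1 to 10 rows; each row shifts and turns the commanded pose from where the row before left it, along the tool's axes as they then stand; what a row does not reach is not made up. A row lasts 1/12 s, in which the tool goes at most 41.7 mm and 7.16 degrees, less where a joint would pass 70% of its speed; a pose out of reach is approached as far as the arm can. A call is refused whole if a number of a shift passes 0.0417 or a number of a turn 0.125, either way. A call with a gripper value outside its range is refused whole. The fingers move at their own pace and stop on an object; "grip_force" is the grip in N (left out, the last holds). Time passes only in rows, so rows that do not move let the fingers close. It gives the time, the measured TCP pose, the force and the opening at its end, in the units of the state.
- get_obs(): the state, without advancing time (a new reading comes with each control period).
- read_camera(name): name is "side" or "top"; returns a dict with "pixels" (480x640x3 uint8, red, green, blue), "camera_matrix" (3x3 intrinsics, pixels), "R" (3x3) and "t" (3): a world point X has camera coordinates R X + t. Camera axes: x right, y down, z forward; pixel columns grow to the right and rows downward; lengths in m; the calibration is good to about 2 mm. A picture is of the moment at which its call begins. There is no depth.
- finish_job(): hands the job in, once; it reports no verdict.
The state is a dict: "clock": time; "joint_pos": joint angles; "joint_velocities": joint speeds; "joint_torque": joint torques, N m; "tcp_pos": TCP position; "orientation": TCP orientation; "ft_force": force on the tool from outside, world axes, zero at the start; "torque": the same for the moment, N m; "gripper_width": finger opening in m.
Only numpy, scipy, OpenCV 4.12 (cv2) and the standard library are available. Lean on these libraries where they do the work, as an engineer would, in place of code of your own. Each camera call takes 0.05 s, during which the arm holds its last target.

### The job

Get the used implant instruments sterilised: first swing the lamp arm out from over the open steel cassette, away from the steriliser and round as far as it goes, then lay every instrument from the green mat inside the cassette and put the lid on so that it sits seated and level on the rim. Slide the closed cassette into the steriliser's bay until it is fully home, and then press the start button on top of the steriliser. Leave the cup, the bottle and the phone as they are.

Things in the scene. Friction and masses are not known exactly. Their poses are not given: they have to be found in the camera images.
- steriliser: White bench-top cassette steriliser, fixed: 420 mm deep (its x, from -200 to 220 mm), 340 mm wide (its y), 190 mm high. Origin on the bench. Its front face, at x = -200 mm, looks to its -x and has the bay's mouth in the middle. The cassette goes in nose first along +x; fully home, the cassette's origin is at x = -75 mm, y = 0 of this frame and its front wall is flush with the face.
- bay_mouth (a point): Centre of the bay's mouth in the plane of the front face, 43 mm up; axes as the steriliser's. Bay 166 mm wide, 86 mm high, 250 mm deep to a solid back; its floor is the bench top, no sill. Beside the mouth two low steel cheeks, tops 48 mm up, reach 45 mm out of the face and flare from about 165 mm apart at the face to 200 mm.
- cassette: Loose open steel tray, 250 mm long (its x), 160 mm wide (its y), 42 mm high; walls and floor 4 mm, so inside 242 x 152 mm, 38 mm deep; about 0.45 kg; slides on the bench. Origin under the middle of its floor. Nose at +x. A black stem handle, 16 mm wide, sticks out along -x from x = -125 to -220 mm.
- cassette_handle (a point): Point on the cassette's stem handle, 200 mm from the cassette's origin along its -x, 31 mm above the bench. The stem's underside is 18 mm and its top 44 mm above the bench. Pinched here from above, across the stem, it leaves room to the steriliser's face (75 mm) even with the cassette home.
- lid: Loose steel lid, about 0.22 kg, starts on top of the steriliser. Plate 250 (its x) x 160 (y) x 4 mm. Origin under its middle at the foot of the ribs; plate from 8 to 12 mm above it. The tapered ribs hang inside the cassette's walls with 3 to 4 mm play each side. Seated, the plate lies on the rim: the lid's origin is 34 mm above the cassette's, x along the cassette's x, either way round.
- lid_handle (a point): Centre of the black bridge handle's bar over the middle of the lid, 34 mm above the lid's origin. Bar 84 mm along the lid's x, 14 mm wide, 16 mm high, with a 14 mm gap between it and the plate, standing on two short legs. Its top is 42 mm above the lid's origin.
- contra_angle: Steel contra-angle handpiece, lying; 104 mm long (its x). Origin on its underside, mid-length. Thick back part 22 mm wide and high (x -52 to -6 mm), neck 16 mm wide from there to x = 46 mm, with its underside 3 mm up; small head at x = 45 mm pointing sideways to +y (to y = 16 mm). 0.085 kg. Grip at about x = -15 mm across y. May be absent.
- straight: Grey straight surgical handpiece, lying; 110 mm long (its x), 23 mm wide and high over x -50 to 12 mm, 18 mm beyond, slim nose at +x. Origin on its underside, mid-length. 0.09 kg. Grip at about x = -8 mm across y. May be absent.
- ratchet: Steel torque ratchet lying flat; about 92 mm long (its x), flat handle 14 mm wide and high from x = -44 to 18 mm, round head 26 mm across centred at x = 33 mm. Origin on its underside. 0.07 kg. Grip at about x = 0 across y. May be absent.
- bur_box: Closed aluminium bur box, 82 mm (its x) by 36 mm (y) by 22 mm high. Origin under its middle. 0.12 kg. May be absent.
- lamp_arm (a joint): Swing of the examination lamp's arm about its upright post, rad. At 0 the arm points from the post straight towards the robot's side (world -x), over the cassette; it grows as the arm swings anticlockwise seen from above, the head going towards -y and then away from the robot; stop at 1.75. It has light friction (about 0.12 N m) and stays where it is left. It counts as swung clear above 1.3.
- lamp_axis (a point): On the lamp's hinge axis, at the arm's mid-height (258 mm above the bench). The fixed post under it is 22 mm thick, with a 110 mm round foot; its top is 277 mm up.
- lamp_head (a point): On the lamp's arm above the middle of the lamp head, 220 mm from the hinge axis, at the arm's mid-height. The arm is a white bar 16 mm wide and 25 mm high (245 to 270 mm above the bench); the head is a disc 100 mm across hanging below its end, from 213 to 245 mm above the bench.
- start (a joint): Grey start button on top of the steriliser, m of travel pressed: 0 up, 0.006 fully down; takes about 5 N and springs back. It counts as pressed above 0.004.
- start_top (a point): Centre of the start button's top, 32 mm across.
- cup: White plastic cup, 70 mm high, standing; not part of the job.
- bottle: Water bottle with a blue cap, 200 mm high, standing; not part of the job.
- phone: Black phone lying on the bench; not part of the job.
Things that resemble listed ones, but are neither listed nor needed, are in the scene too. What is shaped like the ratchet but red or yellow is not meant. Leave any orange or pink look-alike of the contra_angle alone.

How it is judged:
By the outcome, as a careful person would: the job done as asked, in the order asked, and still so for the second after the job is handed in, with the robot touching nothing.
Of contra_angle, straight, ratchet, bur_box only 2 to 4 are there at a start; the rules pass over those that are not, and their reading is None.
At some moment in a run one of contra_angle, straight, ratchet, bur_box may be knocked a few centimetres aside while the robot is not near it.
It also fails if it takes over 210 s, if anything falls off the work surface, if the arm or the gripper's body presses on something with over 40 N, if the wrist force passes 120 N, or if a joint passes its speed limit or range.

## Working session

There is one attempt and no reset: what is moved stays moved. The work goes in short steps, Python scripts to look and compute and a tool call to move; the robot and the scene stay as the last step left them, time stands still between calls to the robot, and variables do not carry over. Pictures are saved under pics/ and viewed, and the job is handed in when it is done.

Besides the shell and the picture viewer there is one more tool, called after ">>>" by a JSON object that holds its "fn" and its "kwargs". arm_command: Moves the arm, as the interface text tells. Its arguments: {"type":"object","properties":{"increments":{"type":"array","items":{"type":"object","properties":{"fingers":{"type":"number"},"offset":{"type":"array","items":{"type":"number"}},"turn":{"type":"number"}}}},"grip_force":{"type":"number"}},"required":["increments"]}

```bash
ls; mkdir -p pics; python3 - <<'E'
from rig import *
import cv2,numpy as np
o=get_obs()
print({k:np.round(v,3) for k,v in o.items()})
for n in("side","top"):
    c=read_camera(n); cv2.imwrite(f"pics/{n}0.png",c["pixels"][:,:,::-1]); print(n,c["camera_matrix"],c["R"],c["t"])
E
```

```text
pics
{'clock': np.float64(0.0), 'joint_pos': array([ 1.31 ,  0.213, -0.035,  1.323,  0.   ,  1.571]), 'joint_velocities': array([-0.001,  0.   ,  0.001,  0.   , -0.002, -0.   ]), 'joint_torque': array([-5.0000e-03, -6.8616e+01,  4.8712e+01,  1.8000e-02, -0.0000e+00,
        0.0000e+00]), 'tcp_pos': array([0.129, 0.483, 0.404]), 'orientation': array([[-0.966,  0.258, -0.   ],
       [ 0.258,  0.966, -0.001],
       [ 0.   , -0.001, -1.   ]]), 'ft_force': array([ 0.549,  0.024, -0.138]), 'torque': array([-0.042, -0.008,  0.   ]), 'gripper_width': np.float64(0.085)}
side [[551.02144984   0.         304.19574493]
 [  0.         551.02144984 238.02012136]
 [  0.           0.           1.        ]] [[ 0.89149506 -0.45285698  0.0125343 ]
 [-0.31599864 -0.64142495 -0.69908433]
 [ 0.32462503  0.6192694  -0.71492936]] [-0.496529    0.25229442  1.5238601 ]
top [[566.03867045   0.         307.95174121]
 [  0.         566.03867045 243.5201049 ]
 [  0.           0.           1.        ]] [[ 0.04359952 -0.99903225 -0.00580111]
 [-0.97818465 -0.04150774 -0.20354825]
 [ 0.20311048  0.01454916 -0.97904773]] [-0.07402652  0.56413844  1.5288817 ]
```

View pics/side0.png

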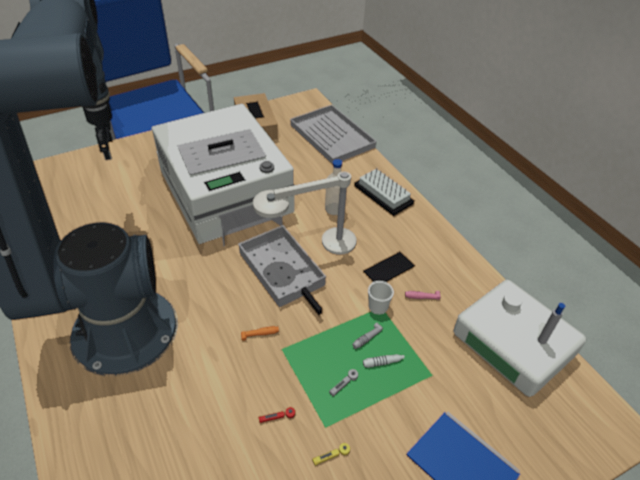

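View pics/top0.png

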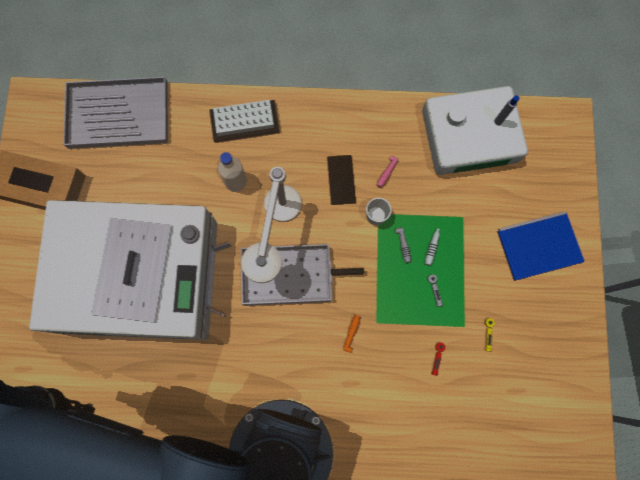

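```bash
cat > h.py <<'E'
from rig import *
import cv2,numpy as np
def cam(n):
    return read_camera(n)
def ray(c,u,v,z):
    d=c["R"].T@(np.linalg.inv(c["camera_matrix"])@np.array([u,v,1.0])); o=-c["R"].T@c["t"]
    return o+d*(z-o[2])/d[2]
def proj(c,X):
    p=c["camera_matrix"]@(c["R"]@np.array(X,float)+c["t"]); return p[:2]/p[2]
def tri(cs,ps):
    A=[];b=[]
    for c,p in zip(cs,ps):
        d=c["R"].T@(np.linalg.inv(c["camera_matrix"])@np.array([*p,1.0])); d/=np.linalg.norm(d); o=-c["R"].T@c["t"]
        M=np.eye(3)-np.outer(d,d); A.append(M); b.append(M@o)
    A=np.vstack(A);b=np.hstack(b); x,r,_,_=np.linalg.lstsq(A,b,rcond=None); return x, np.sqrt(r)
def crop(n,x0,y0,w,h,s,name,c=None):
    c=c or cam(n); cv2.imwrite(f"pics/{name}.png",cv2.resize(c["pixels"][y0:y0+h,x0:x0+w,::-1],None,fx=s,fy=s,interpolation=cv2.INTER_CUBIC)); return c
def go(x,y,z,yaw=None,off=0.155):
    """grasp point target (tips down) -> tool-frame offset, turn. yaw = world angle of tool y (jaw axis)"""
    o=get_obs();R=o["orientation"];g=o["tcp_pos"]+R[:,2]*off
    d=R.T@(np.array([x,y,z])-g)
    cur=np.arctan2(R[1,1],R[0,1])
    print("grasp pt now",g.round(4),"yaw",round(cur,3),"q",o["joint_pos"].round(2),"t",round(float(o["clock"]),2))
    t=0
    if yaw is not None:
        t=-((yaw-cur+np.pi/2)%np.pi-np.pi/2)
    print("tool offset",d.round(4),"turn",round(t,4),"rows>=",np.abs(d).max()/0.0417,abs(t)/0.125)
E
python3 - <<'E'
from h import *
c=crop("top",340,200,150,150,5,"mat0"); crop("top",10,180,330,170,2.4,"st0",c)
E
```

```text
(no output)
```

View pics/mat0.png

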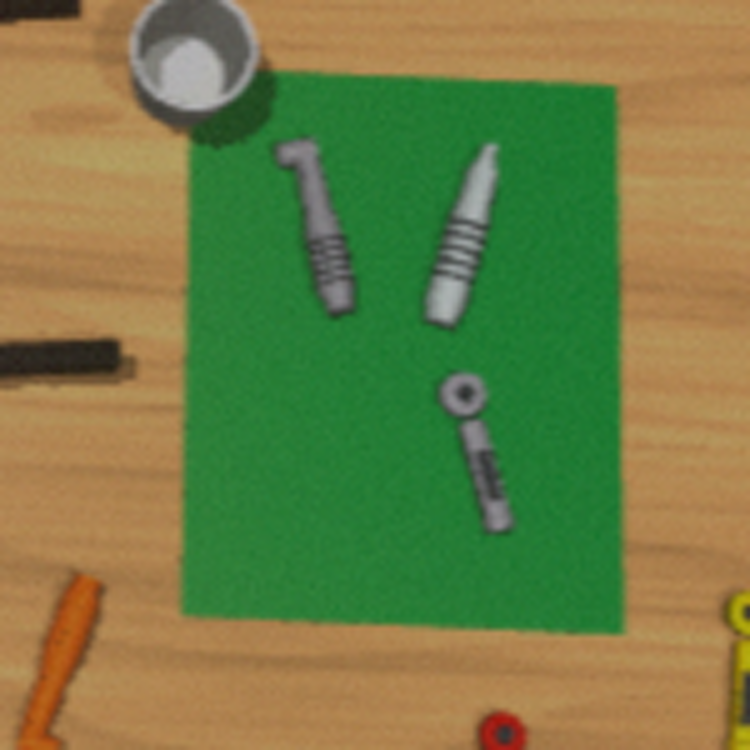

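View pics/st0.png

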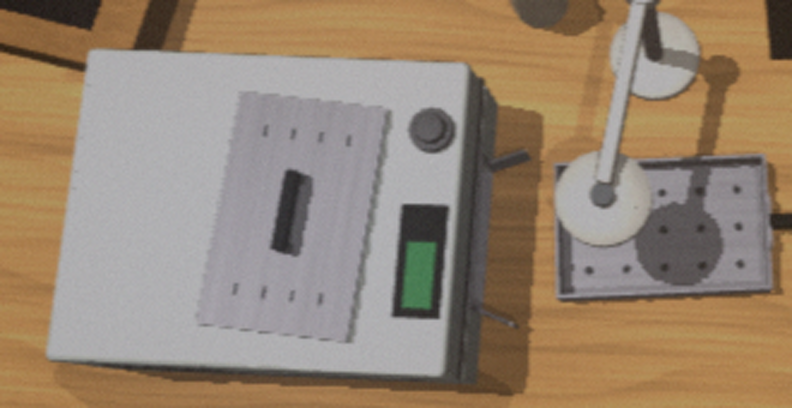

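```bash
python3 - <<'E'
from h import *
c=cam("top"); s=crop("side",140,90,230,230,3.3,"sd0")
T=lambda x,y:(10+x/2.4,180+y/2.4)
M=lambda x,y:(340+x/5,200+y/5)
P=lambda n,p,z:print(n,ray(c,*p,z).round(4))
P("hinge",(278,174),.277);P("hinge.258",(278,174),.27)
P("head",T(603,195),.27)
P("button",T(431,128),.2)
for p in [(240,92),(388,108),(350,342),(197,325)]:P("lid",T(*p),.202)
P("bar a",T(293,172),.232);P("bar b",T(284,253),.232)
for p in [(90,50),(478,66),(455,377),(47,360)]:P("ster",T(*p),.19)
for p in [(555,160),(766,154),(772,289),(556,299)]:P("cas",T(*p),.042)
P("hand end",T(850,220),.044)
P("hand tip",M(121,357),.044);P("hand2",M(0,358),.044)
print("mask instr")
hsv=cv2.cvtColor(c["pixels"],cv2.COLOR_RGB2HSV)
m=(cv2.inRange(hsv,(45,80,40),(85,255,255)))
x=cv2.findContours(m,cv2.RETR_CCOMP,cv2.CHAIN_APPROX_NONE)
for k in x[0]:
    a=cv2.contourArea(k)
    if a>60: print(a,cv2.minAreaRect(k))
E
```

```text
hinge [0.6935 0.0287 0.277 ]
hinge.258 [0.6959 0.0292 0.27  ]
head [0.4745 0.0575 0.27  ]
button [0.5511 0.252  0.2   ]
lid [0.5814 0.4597 0.202 ]
lid [0.5705 0.2994 0.202 ]
lid [0.3215 0.3156 0.202 ]
lid [0.332  0.4757 0.202 ]
bar a [0.4915 0.3836 0.232 ]
bar b [0.407  0.3838 0.232 ]
ster [0.6243 0.6332 0.19  ]
ster [0.6241 0.2093 0.19  ]
ster [0.291  0.2067 0.19  ]
ster [0.29  0.632 0.19 ]
cas [0.553  0.1388 0.042 ]
cas [ 0.5708 -0.1095  0.042 ]
cas [ 0.4119 -0.1222  0.042 ]
cas [0.3896 0.1265 0.042 ]
hand end [ 0.496  -0.2101  0.044 ]
hand tip [ 0.4967 -0.2102  0.044 ]
hand2 [ 0.4933 -0.1426  0.044 ]
mask instr
288.0 ((184.08377075195312, 294.3274230957031), (12.040751457214355, 27.572608947753906), 4.085616588592529)
9190.0 ((420.5, 270.0), (112.0, 87.0), 90.0)
219.5 ((434.7059020996094, 290.1764831542969), (33.62421417236328, 10.629590034484863), 77.47119140625)
295.0 ((432.6756896972656, 246.55406188964844), (9.851876258850098, 39.186946868896484), 17.10272979736328)
276.0 ((403.5188903808594, 244.6864776611328), (37.64299392700195, 10.145963668823242), 72.89727020263672)
```

View pics/sd0.png

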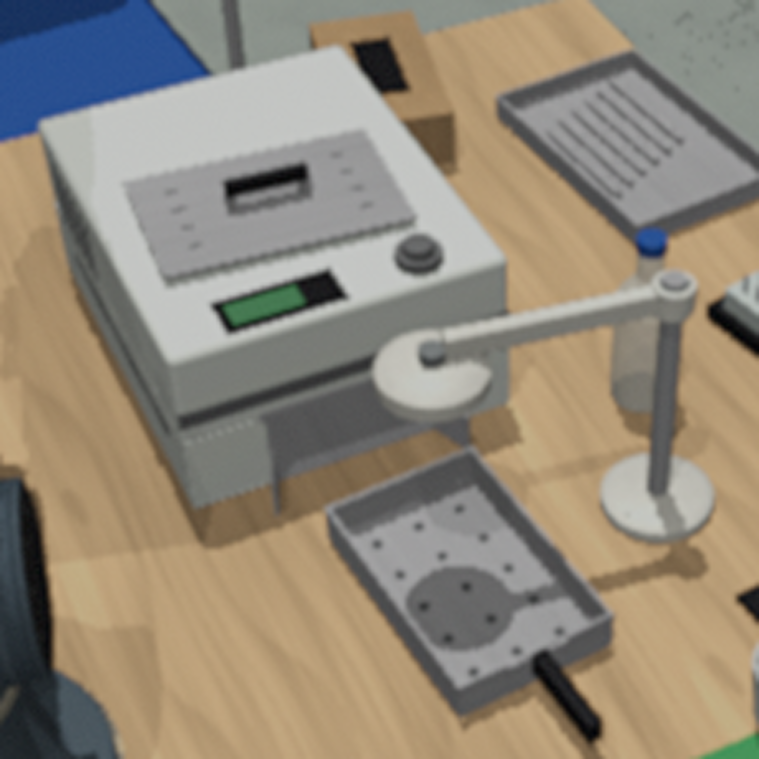

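Candidates (top view): the instruments on the mat are the contra-angle (403,245), the straight handpiece (433,247) and the grey ratchet (435,290). There is no bur box on the mat. Look-alikes to leave alone:
- contra-angles: orange (352,333) and pink (387,171)
- ratchets: red (438,358) and yellow (489,334)
- other: trays and boxes at (117,113), (244,120) and (475,130)

The crop agrees with this choice. Lamp hinge is at about (0.695, 0.029) and its head at (0.475, 0.058); the spacing of 0.222 matches the given 0.220.

>>> {"fn": "arm_command", "kwargs": {"increments": [{"fingers":0,"offset":[0,0,-0.01],"turn":0.12},{"fingers":0,"offset":[0,0,-0.01],"turn":0.12},{"fingers":0,"offset":[0,0,-0.01],"turn":0.12},{"fingers":0,"offset":[0,0,-0.01],"turn":0.12},{"fingers":0,"offset":[0,0,-0.01],"turn":0.12},{"fingers":0,"offset":[0,0,-0.01],"turn":0.12},{"fingers":0,"offset":[0,0,-0.01],"turn":0.12},{"fingers":0,"offset":[0,0,0],"turn":0.12},{"fingers":0,"offset":[0,0,0],"turn":0.12},{"fingers":0,"offset":[0,0,0],"turn":0.12}]}}

```text
clock: 1.08
tcp_pos: [0.1289, 0.4831, 0.4748]
orientation: [[-0.104, 0.995, 0.0], [0.995, 0.104, 0.0], [0.0, 0.0, -1.0]]
ft_force: [-0.7, 1.2, -0.4]
gripper_width: 0.0
```

>>> {"fn": "arm_command", "kwargs": {"increments": [{"fingers":0,"offset":[0,0,0],"turn":0.11},{"fingers":0,"offset":[0,0,0]},{"fingers":0,"offset":[0,0,0]}]}}

```text
schema error: expected keys fingers, offset, turn
```

```bash
python3 -c "
from h import *
go(.58,.095,.253,0)"
```

```text
grasp pt now [0.1289 0.4831 0.3198] yaw 0.104 q [1.31 0.21 0.14 1.5  0.   2.78] t 1.08
tool offset [-0.4329  0.4083  0.0667] turn 0.104 rows>= 10.38097110114068 0.8323851950993486
```

>>> {"fn": "arm_command", "kwargs": {"increments": [{"fingers":0,"offset":[0,0,0],"turn":0.104},{"fingers":0,"offset":[-0.026,0.03,0],"turn":0},{"fingers":0,"offset":[-0.026,0.03,0],"turn":0},{"fingers":0,"offset":[-0.026,0.03,0],"turn":0},{"fingers":0,"offset":[-0.026,0.03,0],"turn":0},{"fingers":0,"offset":[-0.026,0.03,0],"turn":0},{"fingers":0,"offset":[-0.026,0.03,0],"turn":0},{"fingers":0,"offset":[-0.026,0.03,0],"turn":0},{"fingers":0,"offset":[-0.026,0.03,0],"turn":0},{"fingers":0,"offset":[-0.026,0.03,0],"turn":0}]}}

```text
clock: 1.92
tcp_pos: [0.4014, 0.249, 0.4748]
orientation: [[-0.006, 1.0, 0.0], [1.0, 0.006, 0.0], [0.0, 0.0, -1.0]]
ft_force: [0.1, 1.7, 0.1]
gripper_width: 0.0001
```

>>> {"fn": "arm_command", "kwargs": {"increments": [{"fingers":0,"offset":[-0.026,0.03,0],"turn":0},{"fingers":0,"offset":[-0.026,0.03,0],"turn":0},{"fingers":0,"offset":[-0.026,0.03,0],"turn":0},{"fingers":0,"offset":[-0.026,0.03,0],"turn":0},{"fingers":0,"offset":[-0.026,0.03,0],"turn":0},{"fingers":0,"offset":[0,0,0],"turn":0}]}}

```text
clock: 2.42
tcp_pos: [0.5548, 0.1175, 0.473]
orientation: [[-0.002, 1.0, -0.001], [1.0, 0.002, -0.002], [-0.002, -0.001, -1.0]]
ft_force: [0.3, 0.1, -0.1]
gripper_width: 0.0001
```

```bash
python3 -c "
from h import *
go(.58,.095,.253,0)
crop('top',160,120,200,200,3,'lp1')"
```

```text
grasp pt now [0.5546 0.1172 0.318 ] yaw 0.002 q [ 0.21  0.36  0.34  1.55 -0.    1.78] t 2.42
tool offset [-0.0222  0.0254  0.065 ] turn 0.0017 rows>= 1.5597875202358609 0.013945155720529456
```

View pics/lp1.png

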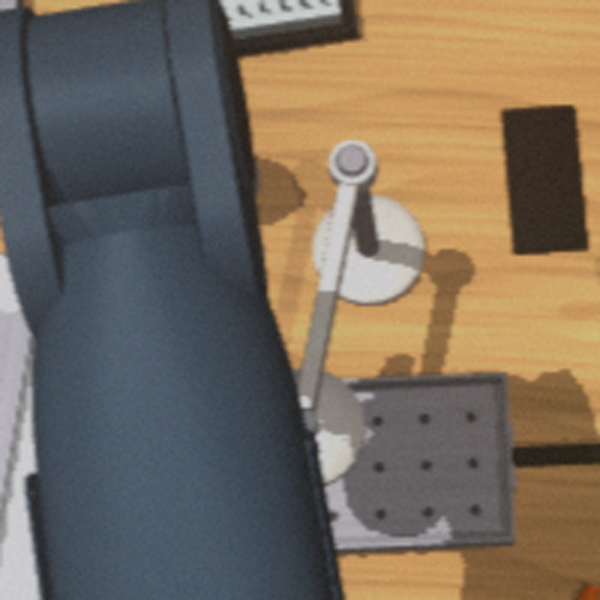

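```bash
python3 -c "
from h import *
H=np.array([.695,.029]);r=.115;o=.019
pq=None
for q in np.linspace(-.1,1.8,12):
    C=H+r*np.array([-np.cos(q),-np.sin(q)])-o*np.array([np.sin(q),-np.cos(q)])
    print(round(q,2),C.round(3), None if pq is None else (C-pq).round(3),np.hypot(*C).round(3)); pq=C
c=cam('top')
print(ray(c,160+350/3,120+160/3,.277))
"
```

```text
-0.1 [0.582 0.059] None 0.585
0.07 [0.579 0.04 ] [-0.004 -0.02 ] 0.58
0.25 [0.579 0.019] [-0.   -0.02] 0.579
0.42 [ 0.582 -0.   ] [ 0.003 -0.02 ] 0.582
0.59 [ 0.589 -0.019] [ 0.007 -0.019] 0.589
0.76 [ 0.599 -0.037] [ 0.01  -0.018] 0.6
0.94 [ 0.612 -0.052] [ 0.013 -0.016] 0.614
1.11 [ 0.627 -0.065] [ 0.015 -0.013] 0.63
1.28 [ 0.644 -0.076] [ 0.017 -0.01 ] 0.648
1.45 [ 0.663 -0.083] [ 0.019 -0.007] 0.668
1.63 [ 0.683 -0.087] [ 0.02  -0.004] 0.688
1.8 [ 0.703 -0.087] [ 0.02 -0.  ] 0.708
[0.69510177 0.03204517 0.277     ]
```

>>> {"fn": "arm_command", "kwargs": {"increments": [{"fingers":0,"offset":[0,0.02,0.02],"turn":0},{"fingers":0,"offset":[0,0,0.02],"turn":0},{"fingers":0,"offset":[0,0,0.025],"turn":0},{"fingers":0,"offset":[0,0,0],"turn":0}]}}

```text
clock: 2.85
tcp_pos: [0.5697, 0.1225, 0.4057]
orientation: [[-0.007, 1.0, -0.006], [1.0, 0.007, -0.001], [-0.001, -0.006, -1.0]]
ft_force: [-1.2, 0.6, -1.4]
gripper_width: -0.0002
```

>>> {"fn": "arm_command", "kwargs": {"increments": [{"fingers":0,"offset":[-0.02,0.01,0],"turn":0},{"fingers":0,"offset":[-0.02,0,0],"turn":0},{"fingers":0,"offset":[-0.02,0,0],"turn":0},{"fingers":0,"offset":[-0.02,0,0],"turn":0},{"fingers":0,"offset":[-0.02,0,0],"turn":0},{"fingers":0,"offset":[-0.02,0.003,0],"turn":0},{"fingers":0,"offset":[-0.019,0.007,0],"turn":0},{"fingers":0,"offset":[-0.018,0.01,0],"turn":0},{"fingers":0,"offset":[0,0,0],"turn":0}]}}

```text
clock: 3.6
tcp_pos: [0.6026, -0.0367, 0.4111]
orientation: [[-0.005, 1.0, 0.001], [1.0, 0.005, -0.001], [-0.001, 0.001, -1.0]]
ft_force: [0.1, -0.7, -0.1]
gripper_width: -0.0005
```

```bash
python3 -c "
from h import *
go(.612,-.052,.253,0)
crop('side',140,90,260,230,3,'lp2')"
```

```text
grasp pt now [ 0.6028 -0.0368  0.2561] yaw 0.005 q [-0.06  0.44  0.29  1.42 -0.    1.51] t 3.6
tool offset [-0.0152  0.0091  0.0031] turn 0.0049 rows>= 0.3649044423001079 0.03890365182554412
```

View pics/lp2.png

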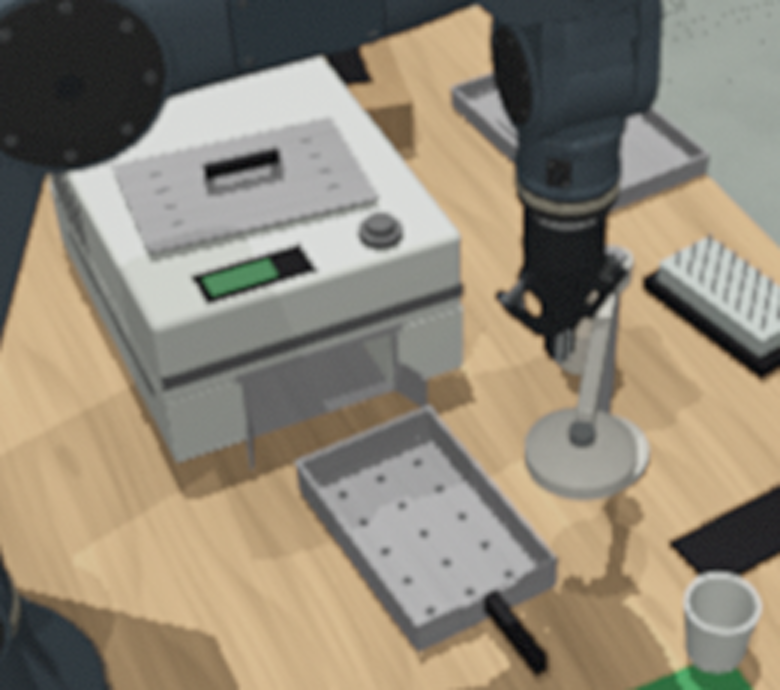

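>>> {"fn": "arm_command", "kwargs": {"increments": [{"fingers":0,"offset":[-0.016,0.012,0.003],"turn":0},{"fingers":0,"offset":[-0.013,0.015,0],"turn":0},{"fingers":0,"offset":[-0.01,0.017,0],"turn":0},{"fingers":0,"offset":[-0.007,0.019,0],"turn":0},{"fingers":0,"offset":[-0.004,0.02,0],"turn":0},{"fingers":0,"offset":[0,0.01,0],"turn":0},{"fingers":0,"offset":[0,0,0],"turn":0}]}}

```text
clock: 4.23
tcp_pos: [0.6959, -0.0833, 0.4068]
orientation: [[-0.007, 1.0, -0.002], [1.0, 0.007, -0.0], [-0.0, -0.002, -1.0]]
ft_force: [-1.0, 0.0, -1.0]
gripper_width: -0.0003
```

```bash
python3 -c "
from h import *
go(.695,-.087,.253,0);print(get_obs()['ft_force'])
crop('top',240,90,200,200,3,'lp3')
crop('side',240,90,200,200,3,'lp3s')"
```

```text
grasp pt now [ 0.6956 -0.0834  0.2518] yaw 0.007 q [-0.12  0.69  0.7   1.58 -0.    1.44] t 4.23
tool offset [-0.0036 -0.0006 -0.0012] turn 0.0069 rows>= 0.08677138609006889 0.055170877266126794
[-1.00945263  0.03712918 -0.97241944]
```

View pics/lp3s.png

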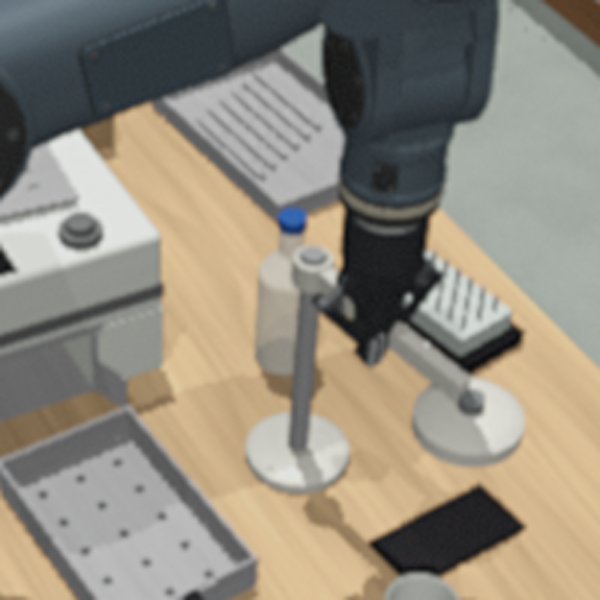

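```bash
python3 -c "
from h import *
s=cam('side')
p=ray(s,397.3,223,.272);h=ray(s,240+313/3,90+256/3,.277);print(p,h)
d=p-h;print(np.hypot(d[0],d[1]),(np.arctan2(d[1],d[0])-np.pi)%(2*np.pi))"
```

```text
[ 0.72519762 -0.19912615  0.272     ] [0.69501852 0.02718658 0.277     ]
0.2283160713812877 1.7033655238247487
```

>>> {"fn": "arm_command", "kwargs": {"increments": [{"fingers":0,"offset":[0,0.005,0],"turn":0},{"fingers":0,"offset":[0,0.003,0],"turn":0},{"fingers":0,"offset":[0,0,0],"turn":0}]}}

```text
clock: 4.63
tcp_pos: [0.6988, -0.0834, 0.4075]
orientation: [[-0.007, 1.0, -0.012], [1.0, 0.007, 0.001], [0.001, -0.012, -1.0]]
ft_force: [-62.2, 4.3, 18.7]
gripper_width: -0.0002
```

>>> {"fn": "arm_command", "kwargs": {"increments": [{"fingers":0,"offset":[0,-0.01,0],"turn":0},{"fingers":0,"offset":[0,-0.02,0],"turn":0},{"fingers":0,"offset":[0,-0.03,0],"turn":0},{"fingers":0,"offset":[-0.02,-0.03,-0.02],"turn":0},{"fingers":1,"offset":[-0.03,-0.03,-0.02],"turn":0},{"fingers":1,"offset":[-0.03,-0.03,0],"turn":0},{"fingers":1,"offset":[-0.03,-0.03,0],"turn":0},{"fingers":1,"offset":[-0.03,-0.03,0],"turn":0},{"fingers":1,"offset":[-0.03,-0.03,0],"turn":0},{"fingers":1,"offset":[0,0,0],"turn":0}]}}

```text
clock: 5.47
tcp_pos: [0.4653, -0.2533, 0.4459]
orientation: [[-0.002, 1.0, 0.001], [1.0, 0.002, -0.002], [-0.002, 0.001, -1.0]]
ft_force: [-0.4, 0.0, 1.2]
gripper_width: 0.0721
```

```bash
python3 -c "
from h import *
go(.5,-.3,.253,0)
c=crop('top',240,90,250,260,2.3,'lp4')
hsv=cv2.cvtColor(c['pixels'],cv2.COLOR_RGB2HSV)
"
```

```text
grasp pt now [ 0.4654 -0.2536  0.2909] yaw 0.002 q [-0.5   0.27  0.15  1.44 -0.    1.07] t 5.47
tool offset [-0.0464  0.0345  0.0381] turn 0.002 rows>= 1.113509308893738 0.015868872623238772
```

View pics/lp4.png

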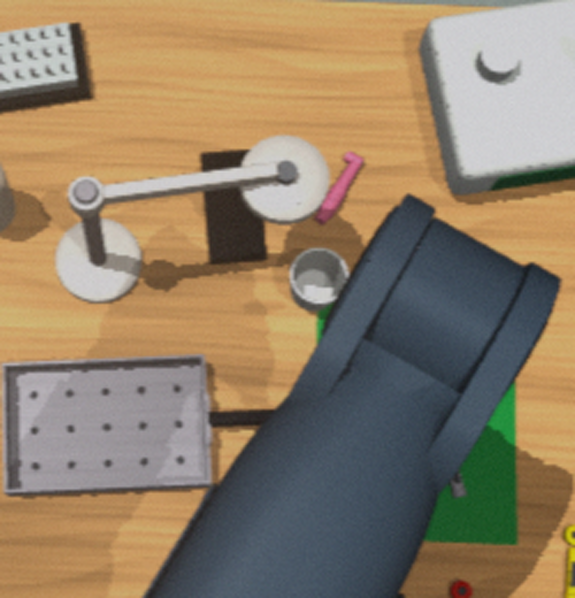

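```bash
python3 - <<'E'
from h import *
c=cam("top");s=crop("side",230,280,230,160,3.4,"mats")
M=lambda x,y:(340+x/5,200+y/5)
T=lambda x,y:(240+x/2.3,90+y/2.3)
def inst(n,head,tail,L,z,gx,hx,tx):
    a=ray(c,*M(*head),z);b=ray(c,*M(*tail),z);d=(a-b)[:2];l=np.hypot(*d);u=d/l
    g=b[:2]+u*(gx-tx)*l/(hx-tx)
    print(n,"len",l.round(4),"exp",hx-tx,"axis yaw",np.arctan2(u[1],u[0]).round(3),"grip",g.round(4),"jaw yaw",(np.arctan2(u[1],u[0])-np.pi/2).round(3), "side px",proj(s,[*g,.011]).round(1))
inst("contra",(306,145),(343,312),.104,.013,-.015,.052,-.052)
inst("straight",(491,146),(440,324),.11,.012,-.008,.055,-.055)
inst("ratchet",(463,394),(500,530),.092,.012,0,.033,-.044)
for p in [(5,365),(205,357),(211,486),(5,493)]:print("cas",ray(c,*T(*p),.042).round(4))
E
```

```text
contra len 0.0998 exp 0.104 axis yaw 0.224 grip [ 0.5678 -0.3313] jaw yaw -1.347 side px [363.1 340.4]
straight len 0.1099 exp 0.11 axis yaw -0.271 grip [ 0.574  -0.4073] jaw yaw -1.842 side px [380.1 361.3]
ratchet len 0.0792 exp 0.077 axis yaw 0.265 grip [ 0.4561 -0.4167] jaw yaw -1.306 side px [343.  382.1]
cas [0.5473 0.1358 0.042 ]
cas [ 0.5677 -0.1095  0.042 ]
cas [ 0.4094 -0.1225  0.042 ]
cas [0.3903 0.1252 0.042 ]
```

View pics/mats.png

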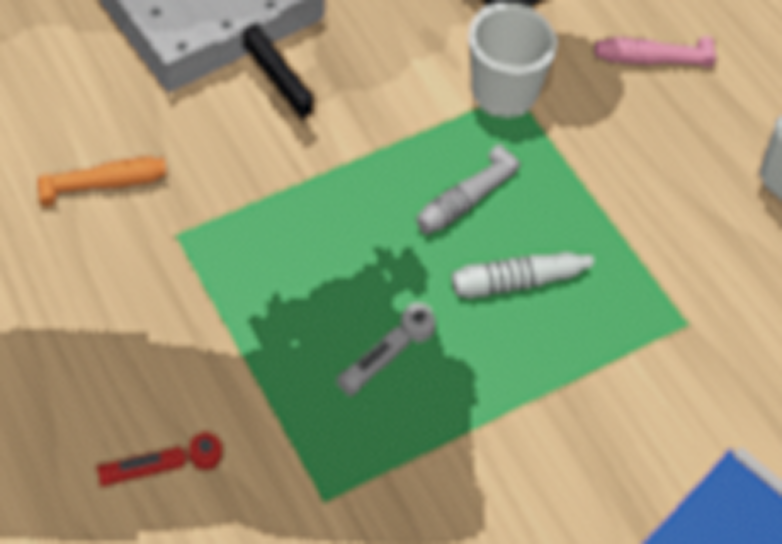

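>>> {"fn": "arm_command", "kwargs": {"increments": [{"fingers":0.5,"offset":[-0.033,-0.002,0],"turn":0},{"fingers":0.5,"offset":[-0.033,-0.002,0],"turn":0},{"fingers":0.5,"offset":[-0.033,-0.002,0],"turn":0},{"fingers":0.5,"offset":[-0.033,-0.002,0],"turn":0},{"fingers":0.5,"offset":[-0.031,-0.001,0],"turn":0},{"fingers":0.5,"offset":[0,0,0.02],"turn":0.12},{"fingers":0.5,"offset":[0,0,0.02],"turn":0.12},{"fingers":0.5,"offset":[0,0,0.02],"turn":0.12},{"fingers":0.5,"offset":[0,0,0.02],"turn":0.12},{"fingers":0.5,"offset":[0,0,0.02],"turn":0.12}]}}

```text
clock: 6.45
tcp_pos: [0.4632, -0.412, 0.3434]
orientation: [[0.563, 0.827, 0.0], [0.827, -0.563, 0.0], [0.0, 0.0, -1.0]]
ft_force: [1.2, 0.5, -0.6]
gripper_width: 0.0433
```

>>> {"fn": "arm_command", "kwargs": {"increments": [{"fingers":0.5,"offset":[0,0,0.02],"turn":0.12},{"fingers":0.5,"offset":[0,0,0.02],"turn":0.12},{"fingers":0.5,"offset":[0,0,0.02],"turn":0.12},{"fingers":0.5,"offset":[0,0,0.02],"turn":0.12},{"fingers":0.5,"offset":[0,0,0.02],"turn":0.12},{"fingers":0.5,"offset":[0,0,0],"turn":0.106},{"fingers":0.5,"offset":[0,0,0],"turn":0},{"fingers":0.5,"offset":[0,0,0],"turn":0}]}}

```text
clock: 7.12
tcp_pos: [0.463, -0.4125, 0.2447]
orientation: [[0.962, 0.273, 0.0], [0.273, -0.962, -0.0], [0.0, 0.0, -1.0]]
ft_force: [0.3, 0.1, 0.5]
gripper_width: 0.0426
```

```bash
python3 - <<'E'
from h import *
c=cam("top");s=crop("side",230,280,230,160,3.4,"mats2")
print("cup rim",ray(s,230+512/3.4,280+36/3.4,.07))
go(.456,-.417,.021,-1.306)
E
```

```text
cup rim [ 0.67207886 -0.24330376  0.07      ]
grasp pt now [ 0.4629 -0.4131  0.0902] yaw -1.295 q [-0.73  0.53  0.01  1.05  0.    2.14] t 7.22
tool offset [-0.0077  0.0018  0.0692] turn 0.0107 rows>= 1.660094494338438 0.08574523983837778
```

View pics/mats2.png

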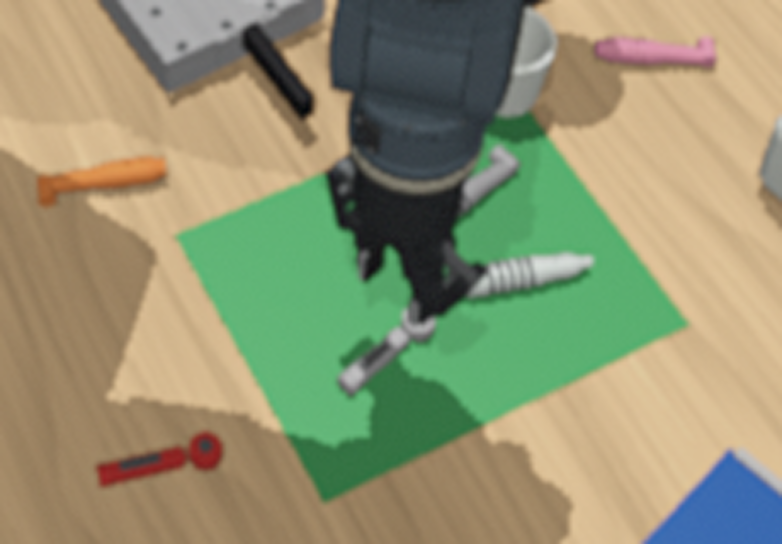

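>>> {"fn": "arm_command", "kwargs": {"increments": [{"fingers":0.5,"offset":[-0.008,0.002,0.01],"turn":0.011},{"fingers":0.5,"offset":[0,0,0.02],"turn":0},{"fingers":0.5,"offset":[0,0,0.02],"turn":0},{"fingers":0.5,"offset":[0,0,0.019],"turn":0},{"fingers":0.5,"offset":[0,0,0],"turn":0}]}}

```text
clock: 7.63
tcp_pos: [0.454, -0.4166, 0.1727]
orientation: [[0.966, 0.259, -0.003], [0.259, -0.966, 0.003], [-0.002, -0.003, -1.0]]
ft_force: [-0.5, 1.1, -1.0]
gripper_width: 0.0431
```

```bash
python3 - <<'E'
from h import *
s=crop("side",270,330,130,100,5,"g1")
go(.456,-.417,.021,-1.306)
E
```

```text
grasp pt now [ 0.4542 -0.4167  0.0197] yaw -1.309 q [-0.74  0.58 -0.09  0.9   0.    2.14] t 7.68
tool offset [ 0.0017  0.0007 -0.0013] turn -0.0028 rows>= 0.04030636784340428 0.02203538853933651
```

View pics/g1.png

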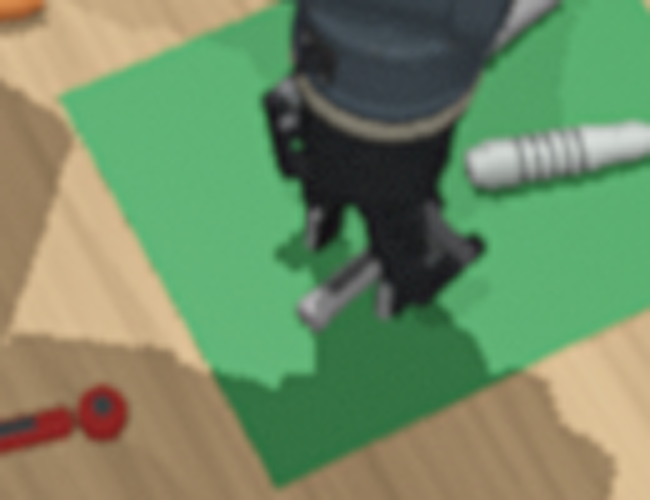

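>>> {"fn": "arm_command", "kwargs": {"increments": [{"fingers":0,"offset":[0,0,0],"turn":0},{"fingers":0,"offset":[0,0,0],"turn":0},{"fingers":0,"offset":[0,0,0],"turn":0},{"fingers":0,"offset":[0,0,0],"turn":0},{"fingers":0,"offset":[0,0,0],"turn":0},{"fingers":0,"offset":[0,0,-0.02],"turn":0},{"fingers":0,"offset":[0,0,-0.03],"turn":0},{"fingers":0,"offset":[0,0,-0.03],"turn":0},{"fingers":0,"offset":[0,0,-0.02],"turn":0},{"fingers":0,"offset":[0,0,0],"turn":0}], "grip_force": 50}}

```text
clock: 8.52
tcp_pos: [0.4557, -0.4184, 0.2814]
orientation: [[0.966, 0.257, 0.006], [0.257, -0.966, -0.005], [0.004, 0.007, -1.0]]
ft_force: [0.6, -1.1, 0.2]
gripper_width: 0.0123
```

```bash
python3 - <<'E'
from h import *
s=crop("side",250,280,200,140,4,"g2")
# cassette centre, axis
p=np.array([[.553,.1388],[.5708,-.1095],[.4119,-.1222],[.3896,.1265],[.5473,.1358],[.5677,-.1095],[.4094,-.1225],[.3903,.1252]])
print(p.mean(0)); 
go(.487,-.067,.12,-1.494)
E
```

```text
[0.48     0.007825]
grasp pt now [ 0.456  -0.4187  0.1239] yaw -1.311 q [-0.74  0.5   0.06  1.12 -0.    2.14] t 8.57
tool offset [ 0.1204 -0.3319  0.0027] turn 0.1834 rows>= 7.959321160702545 1.4669512803233093
```

View pics/g2.png

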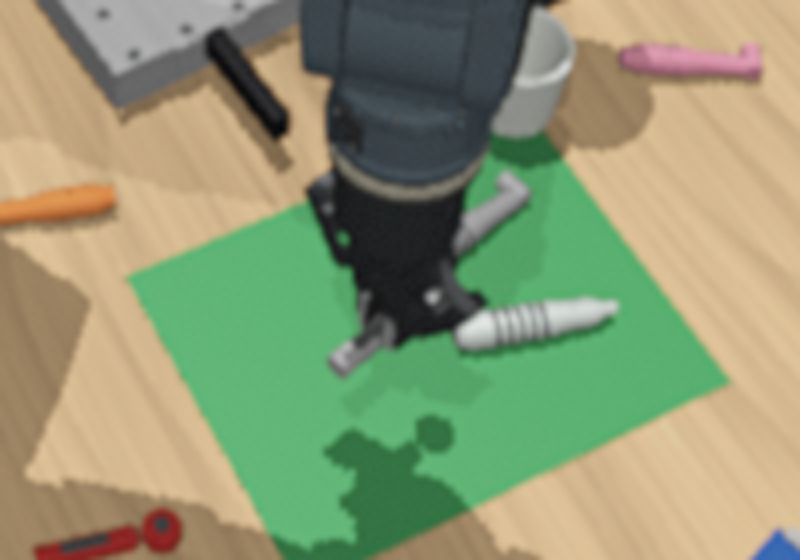

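>>> {"fn": "arm_command", "kwargs": {"increments": [{"fingers":0,"offset":[0,0,0],"turn":0.09},{"fingers":0,"offset":[0,0,0],"turn":0.093},{"fingers":0,"offset":[0.007,-0.041,0],"turn":0},{"fingers":0,"offset":[0.007,-0.041,0],"turn":0},{"fingers":0,"offset":[0.007,-0.041,0],"turn":0},{"fingers":0,"offset":[0.007,-0.041,0],"turn":0},{"fingers":0,"offset":[0.007,-0.041,0],"turn":0},{"fingers":0,"offset":[0.007,-0.041,0],"turn":0},{"fingers":0,"offset":[0.007,-0.041,0],"turn":0},{"fingers":0,"offset":[0.007,-0.041,0],"turn":0}]}}

```text
clock: 9.4
tcp_pos: [0.4848, -0.0842, 0.2753]
orientation: [[0.997, 0.077, -0.0], [0.077, -0.997, 0.0], [-0.0, -0.0, -1.0]]
ft_force: [1.3, -0.2, -0.6]
gripper_width: 0.0126
```

>>> {"fn": "arm_command", "kwargs": {"increments": [{"fingers":0,"offset":[0.003,-0.02,0],"turn":0},{"fingers":0,"offset":[0,0,0],"turn":0},{"fingers":0,"offset":[0,0,0],"turn":0}]}}

```text
clock: 9.65
tcp_pos: [0.4866, -0.065, 0.2752]
orientation: [[0.997, 0.079, -0.0], [0.079, -0.997, -0.0], [-0.0, 0.0, -1.0]]
ft_force: [0.4, -0.5, -0.7]
gripper_width: 0.0123
```

```bash
python3 - <<'E'
from h import *
go(.486,-.067,.028,-1.492)
E
```

```text
grasp pt now [ 0.4866 -0.065   0.1202] yaw -1.491 q [-0.13  0.26 -0.31  1.   -0.    2.93] t 9.65
tool offset [-0.0007  0.0019  0.0922] turn 0.0006 rows>= 2.212105123821634 0.005085280347874033
```

>>> {"fn": "arm_command", "kwargs": {"increments": [{"fingers":0,"offset":[0,0.002,0.03],"turn":0},{"fingers":0,"offset":[0,0,0.03],"turn":0},{"fingers":0,"offset":[0,0,0.02],"turn":0},{"fingers":0,"offset":[0,0,0.014],"turn":0},{"fingers":0,"offset":[0,0,0],"turn":0},{"fingers":0.4,"offset":[0,0,0],"turn":0},{"fingers":0.4,"offset":[0,0,0],"turn":0},{"fingers":0.4,"offset":[0,0,0],"turn":0},{"fingers":0.4,"offset":[0,0,-0.02],"turn":0},{"fingers":0.4,"offset":[0,0,-0.03],"turn":0}]}}

```text
clock: 10.48
tcp_pos: [0.4858, -0.0682, 0.2303]
orientation: [[0.997, 0.076, -0.004], [0.076, -0.997, 0.0], [-0.004, -0.001, -1.0]]
ft_force: [-0.4, 0.5, -0.1]
gripper_width: 0.0337
```

>>> {"fn": "arm_command", "kwargs": {"increments": [{"fingers":0.4,"offset":[0,0,-0.03],"turn":-0.12},{"fingers":0.4,"offset":[0,0,-0.02],"turn":-0.12},{"fingers":0.4,"offset":[0,0,0],"turn":-0.12},{"fingers":0.4,"offset":[0,0,0],"turn":-0.12},{"fingers":0.4,"offset":[0,0,0],"turn":-0.12},{"fingers":0.4,"offset":[0,0,0],"turn":-0.12},{"fingers":0.4,"offset":[0,0,0],"turn":-0.12},{"fingers":0.4,"offset":[0,0,0],"turn":-0.12},{"fingers":0.4,"offset":[0,0,0],"turn":-0.12},{"fingers":0.4,"offset":[0,0,0],"turn":-0.12}]}}

```text
clock: 11.32
tcp_pos: [0.4869, -0.0683, 0.2818]
orientation: [[0.284, 0.959, 0.001], [0.959, -0.284, -0.0], [0.0, 0.001, -1.0]]
ft_force: [-0.2, -0.3, -0.4]
gripper_width: 0.0344
```

```bash
python3 - <<'E'
from h import *
c=cam("top");cv2.imwrite("pics/t5.png",c["pixels"][:,:,::-1])
c=cam("side");cv2.imwrite("pics/s5.png",c["pixels"][:,:,::-1])
go(.574,-.407,.12,1.30)
E
```

```text
grasp pt now [ 0.487  -0.0683  0.1268] yaw -0.292 q [-0.14  0.25 -0.3   1.02 -0.    1.72] t 11.42
tool offset [-0.2994  0.1807  0.0069] turn 1.55 rows>= 7.1799049255698915 12.39963410648761
```

View pics/t5.png

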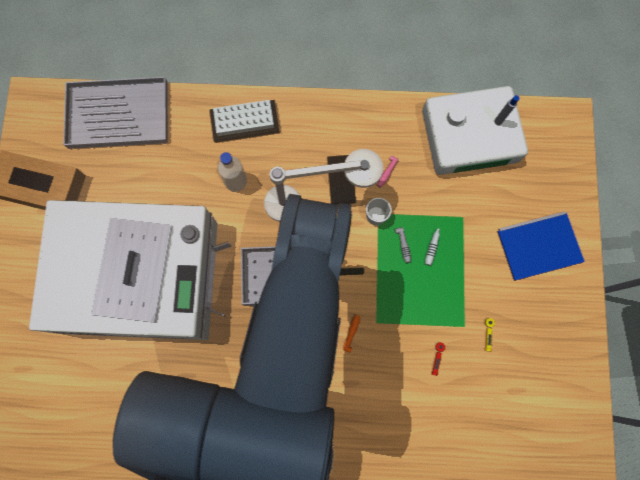

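View pics/s5.png

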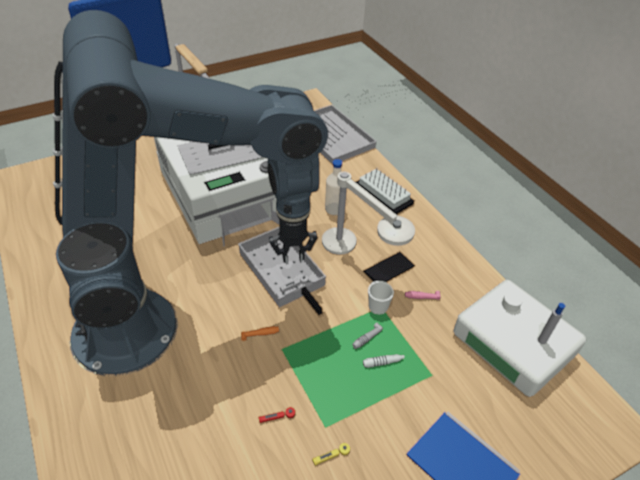

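>>> {"fn": "arm_command", "kwargs": {"increments": [{"fingers":0.6,"offset":[0,0,0],"turn":-0.12},{"fingers":0.6,"offset":[0,0,0],"turn":-0.12},{"fingers":0.6,"offset":[0,0,0],"turn":-0.052},{"fingers":0.6,"offset":[-0.038,0.008,0],"turn":0},{"fingers":0.6,"offset":[-0.038,0.009,0],"turn":0},{"fingers":0.6,"offset":[-0.038,0.009,0],"turn":0},{"fingers":0.6,"offset":[-0.038,0.009,0],"turn":0},{"fingers":0.6,"offset":[-0.038,0.009,0],"turn":0},{"fingers":0.6,"offset":[-0.038,0.009,0],"turn":0},{"fingers":0.6,"offset":[-0.038,0.009,0],"turn":0}]}}

```text
clock: 12.25
tcp_pos: [0.5482, -0.3364, 0.2817]
orientation: [[0.008, 1.0, 0.0], [1.0, -0.008, -0.0], [-0.0, 0.0, -1.0]]
ft_force: [-0.1, 0.6, 0.5]
gripper_width: 0.0508
```

>>> {"fn": "arm_command", "kwargs": {"increments": [{"fingers":0.6,"offset":[-0.038,0.012,0],"turn":-0.12},{"fingers":0.6,"offset":[-0.03,0.01,0],"turn":-0.12},{"fingers":0.6,"offset":[0,0,0],"turn":-0.12},{"fingers":0.6,"offset":[0,0,0],"turn":-0.12},{"fingers":0.6,"offset":[0,0,0],"turn":-0.12},{"fingers":0.6,"offset":[0,0,0],"turn":-0.12},{"fingers":0.6,"offset":[0,0,0],"turn":-0.12},{"fingers":0.6,"offset":[0,0,0],"turn":-0.12},{"fingers":0.6,"offset":[0,0,0],"turn":-0.12},{"fingers":0.6,"offset":[0,0,0],"turn":-0.12}]}}

```text
clock: 13.08
tcp_pos: [0.5736, -0.401, 0.2816]
orientation: [[-0.932, 0.364, 0.0], [0.364, 0.932, -0.0], [-0.0, -0.0, -1.0]]
ft_force: [-0.4, 0.4, 0.7]
gripper_width: 0.0513
```

>>> {"fn": "arm_command", "kwargs": {"increments": [{"fingers":0.6,"offset":[0,0,0],"turn":-0.1},{"fingers":0.6,"offset":[0,0,0],"turn":0},{"fingers":0.6,"offset":[0,0,0],"turn":0}]}}

```text
clock: 13.33
tcp_pos: [0.5737, -0.4009, 0.2815]
orientation: [[-0.961, 0.276, 0.0], [0.276, 0.961, -0.0], [-0.0, -0.0, -1.0]]
ft_force: [-0.3, 0.6, -0.4]
gripper_width: 0.0514
```

```bash
python3 - <<'E'
from h import *
crop("side",250,280,200,140,4,"g3")
go(.574,-.407,.021,1.30)
E
```

```text
grasp pt now [ 0.5737 -0.4009  0.1265] yaw 1.292 q [-0.61  0.68  0.37  1.26 -0.   -0.33] t 13.38
tool offset [-0.002  -0.0058  0.1055] turn -0.0083 rows>= 2.530458038370994 0.06642184588869071
```

View pics/g3.png

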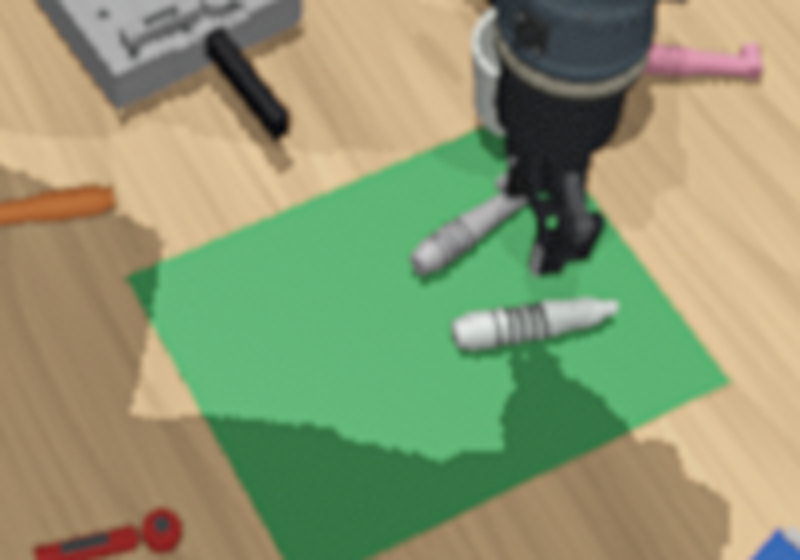

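>>> {"fn": "arm_command", "kwargs": {"increments": [{"fingers":0.6,"offset":[-0.002,-0.006,0.03],"turn":-0.008},{"fingers":0.6,"offset":[0,0,0.03],"turn":0},{"fingers":0.6,"offset":[0,0,0.03],"turn":0},{"fingers":0.6,"offset":[0,0,0.014],"turn":0},{"fingers":0.6,"offset":[0,0,0],"turn":0},{"fingers":0,"offset":[0,0,0],"turn":0},{"fingers":0,"offset":[0,0,0],"turn":0},{"fingers":0,"offset":[0,0,0],"turn":0},{"fingers":0,"offset":[0,0,0],"turn":0},{"fingers":0,"offset":[0,0,0],"turn":0}]}}

```text
clock: 14.22
tcp_pos: [0.5747, -0.4075, 0.1795]
orientation: [[-0.965, 0.262, 0.002], [0.262, 0.965, -0.002], [-0.003, -0.001, -1.0]]
ft_force: [-1.0, -0.6, 6.9]
gripper_width: 0.022
```

>>> {"fn": "arm_command", "kwargs": {"increments": [{"fingers":0,"offset":[0,0,-0.02],"turn":0},{"fingers":0,"offset":[0,0,-0.03],"turn":0},{"fingers":0,"offset":[0,0,-0.03],"turn":0},{"fingers":0,"offset":[0,0,-0.02],"turn":0},{"fingers":0,"offset":[0,0,0],"turn":-0.12},{"fingers":0,"offset":[0,0,0],"turn":-0.12},{"fingers":0,"offset":[0,0,0],"turn":-0.11},{"fingers":0,"offset":[0,0,0],"turn":0}]}}

```text
clock: 14.88
tcp_pos: [0.5742, -0.4072, 0.2786]
orientation: [[-0.996, -0.09, 0.001], [-0.09, 0.996, -0.001], [-0.001, -0.001, -1.0]]
ft_force: [-0.6, -0.2, -0.3]
gripper_width: 0.022
```

```bash
python3 - <<'E'
from h import *
crop("side",250,250,200,150,4,"g4")
go(.474,.083,.12,1.649)
E
```

```text
grasp pt now [ 0.5743 -0.4072  0.1234] yaw 1.654 q [-0.62  0.69  0.38  1.26  0.   -0.7 ] t 14.93
tool offset [0.0593 0.4969 0.0029] turn 0.0048 rows>= 11.915194099849398 0.03836796283513699
```

View pics/g4.png

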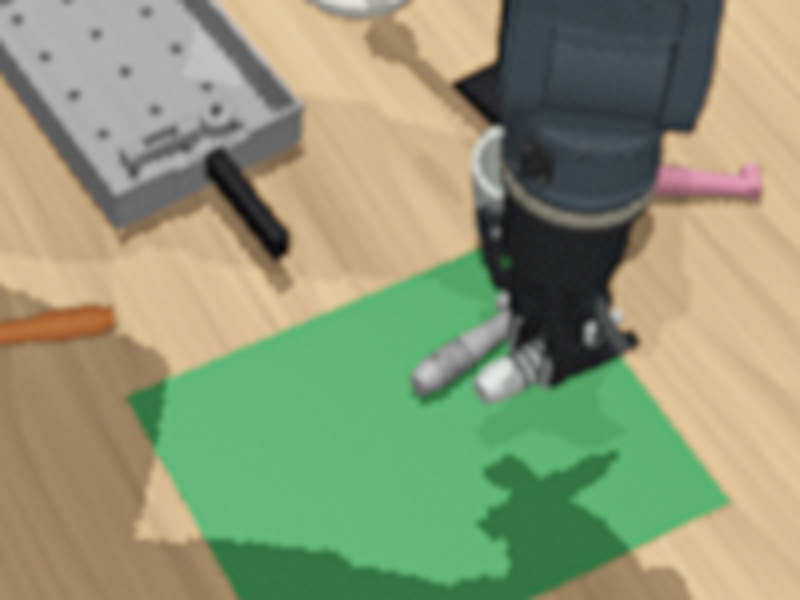

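>>> {"fn": "arm_command", "kwargs": {"increments": [{"fingers":0,"offset":[0.006,0.041,0],"turn":0},{"fingers":0,"offset":[0.006,0.041,0],"turn":0},{"fingers":0,"offset":[0.006,0.041,0],"turn":0},{"fingers":0,"offset":[0.006,0.041,0],"turn":0},{"fingers":0,"offset":[0.006,0.041,0],"turn":0},{"fingers":0,"offset":[0.006,0.041,0],"turn":0},{"fingers":0,"offset":[0.006,0.041,0],"turn":0},{"fingers":0,"offset":[0.006,0.041,0],"turn":0},{"fingers":0,"offset":[0.006,0.041,0],"turn":0},{"fingers":0,"offset":[0.006,0.041,0],"turn":0}]}}

```text
clock: 15.77
tcp_pos: [0.4786, -0.002, 0.2781]
orientation: [[-0.997, -0.08, 0.001], [-0.08, 0.997, 0.0], [-0.001, -0.0, -1.0]]
ft_force: [2.0, 0.4, -0.6]
gripper_width: 0.0218
```

>>> {"fn": "arm_command", "kwargs": {"increments": [{"fingers":0,"offset":[0.006,0.041,0],"turn":0},{"fingers":0,"offset":[0.003,0.03,0],"turn":0},{"fingers":0,"offset":[0,0.015,0],"turn":0},{"fingers":0,"offset":[0,0,0],"turn":0},{"fingers":0,"offset":[0,0,0],"turn":0}]}}

```text
clock: 16.18
tcp_pos: [0.4631, 0.0819, 0.2779]
orientation: [[-0.997, -0.083, 0.001], [-0.083, 0.997, 0.0], [-0.001, -0.0, -1.0]]
ft_force: [-0.1, -0.2, -0.7]
gripper_width: 0.0218
```

```bash
python3 - <<'E'
from h import *
go(.466,.083,.028,1.649)
E
```

```text
grasp pt now [0.4632 0.0819 0.1229] yaw 1.654 q [ 0.18  0.22 -0.36  0.99 -0.    0.09] t 16.18
tool offset [-0.0028  0.0009  0.0949] turn 0.0051 rows>= 2.276296886555071 0.04104989773566814
```

>>> {"fn": "arm_command", "kwargs": {"increments": [{"fingers":0,"offset":[-0.003,0,0.03],"turn":0.004},{"fingers":0,"offset":[0,0,0.03],"turn":0},{"fingers":0,"offset":[0,0,0.02],"turn":0},{"fingers":0,"offset":[0,0,0.014],"turn":0},{"fingers":0,"offset":[0,0,0],"turn":0},{"fingers":0.5,"offset":[0,0,0],"turn":0},{"fingers":0.5,"offset":[0,0,0],"turn":0},{"fingers":0.5,"offset":[0,0,0],"turn":0},{"fingers":0.5,"offset":[0,0,-0.02],"turn":0},{"fingers":0.5,"offset":[0,0,-0.03],"turn":0}]}}

```text
clock: 17.02
tcp_pos: [0.4651, 0.081, 0.2325]
orientation: [[-0.997, -0.08, -0.004], [-0.08, 0.997, -0.001], [0.004, -0.0, -1.0]]
ft_force: [0.1, 0.7, -1.0]
gripper_width: 0.0426
```

>>> {"fn": "arm_command", "kwargs": {"increments": [{"fingers":0.5,"offset":[-0.007,-0.03,-0.04],"turn":0},{"fingers":0.5,"offset":[-0.009,-0.04,0],"turn":0},{"fingers":0.5,"offset":[-0.009,-0.04,0],"turn":0},{"fingers":0.5,"offset":[-0.009,-0.04,0],"turn":0},{"fingers":0.5,"offset":[-0.009,-0.04,0],"turn":0},{"fingers":0.5,"offset":[-0.009,-0.04,0],"turn":0},{"fingers":0.5,"offset":[-0.009,-0.04,0],"turn":0},{"fingers":0.5,"offset":[-0.009,-0.04,0],"turn":0},{"fingers":0.5,"offset":[-0.009,-0.04,0],"turn":0},{"fingers":0.5,"offset":[-0.009,-0.04,0],"turn":0}]}}

```text
clock: 17.85
tcp_pos: [0.5838, -0.2974, 0.2669]
orientation: [[-0.997, -0.08, 0.001], [-0.08, 0.997, -0.0], [-0.001, -0.0, -1.0]]
ft_force: [1.1, 0.6, 1.0]
gripper_width: 0.0428
```

```bash
python3 - <<'E'
from h import *
c=cam("top");cv2.imwrite("pics/t6.png",c["pixels"][:,:,::-1])
crop("side",220,220,220,160,3.6,"s6")
go(.564,-.332,.0215,1.795)
E
```

```text
grasp pt now [ 0.5843 -0.3006  0.111 ] yaw 1.647 q [-0.47  0.59  0.17  1.15 -0.   -0.55] t 17.95
tool offset [ 0.0227 -0.0296  0.0895] turn -0.1484 rows>= 2.146860928016209 1.1871229132207617
```

View pics/t6.png

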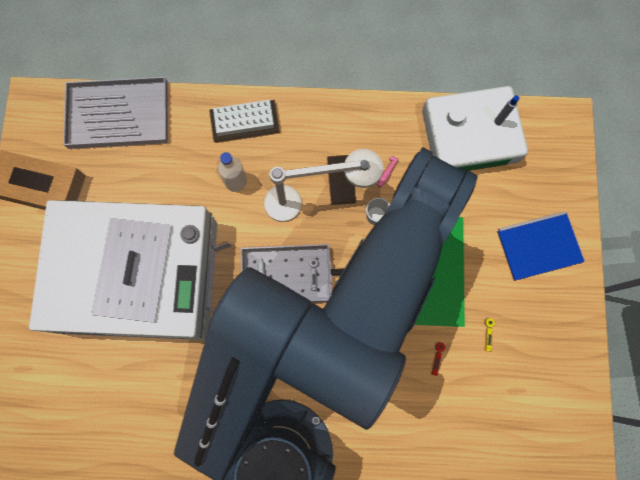

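View pics/s6.png

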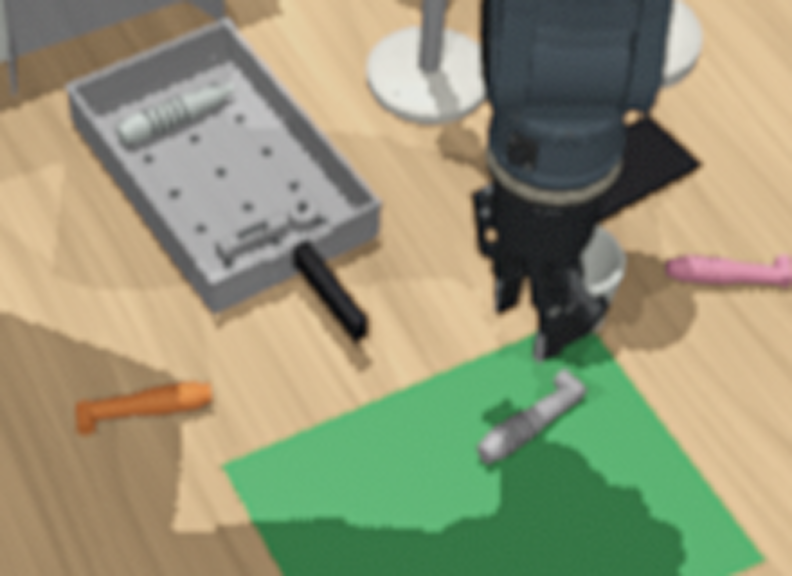

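>>> {"fn": "arm_command", "kwargs": {"increments": [{"fingers":0.5,"offset":[0.023,-0.03,0],"turn":0},{"fingers":0.5,"offset":[0,0,0],"turn":-0.1},{"fingers":0.5,"offset":[0,0,0],"turn":-0.048},{"fingers":0.5,"offset":[0,0,0.03],"turn":0},{"fingers":0.5,"offset":[0,0,0.02],"turn":0},{"fingers":0.5,"offset":[0,0,0],"turn":0}]}}

```text
clock: 18.45
tcp_pos: [0.5619, -0.3261, 0.2129]
orientation: [[-0.974, -0.226, -0.005], [-0.226, 0.974, 0.003], [0.004, 0.004, -1.0]]
ft_force: [-1.2, 0.8, -0.7]
gripper_width: 0.0426
```

```bash
python3 - <<'E'
from h import *
crop("side",300,260,130,120,5,"g5")
go(.564,-.332,.0215,1.795)
E
```

```text
grasp pt now [ 0.562  -0.3261  0.0601] yaw 1.799 q [-0.53  0.61  0.08  1.04  0.   -0.75] t 18.5
tool offset [-0.0007 -0.0063  0.0386] turn 0.0042 rows>= 0.9257031724571377 0.03369263672283651
```

View pics/g5.png

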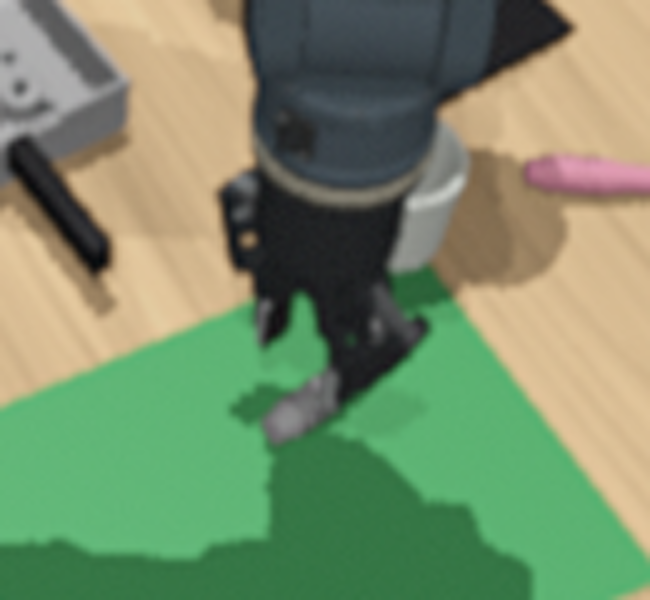

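>>> {"fn": "arm_command", "kwargs": {"increments": [{"fingers":0.5,"offset":[0,-0.006,0.01],"turn":0},{"fingers":0.5,"offset":[0,0,0.02],"turn":0},{"fingers":0.5,"offset":[0,0,0.007],"turn":0},{"fingers":0.5,"offset":[0,0,0],"turn":0},{"fingers":0,"offset":[0,0,0],"turn":0},{"fingers":0,"offset":[0,0,0],"turn":0},{"fingers":0,"offset":[0,0,0],"turn":0},{"fingers":0,"offset":[0,0,0],"turn":0},{"fingers":0,"offset":[0,0,0],"turn":0}]}}

```text
clock: 19.25
tcp_pos: [0.565, -0.3328, 0.1807]
orientation: [[-0.974, -0.227, 0.001], [-0.227, 0.974, -0.001], [-0.001, -0.001, -1.0]]
ft_force: [-1.7, 0.2, 8.1]
gripper_width: 0.0212
```

>>> {"fn": "arm_command", "kwargs": {"increments": [{"fingers":0,"offset":[0,0,-0.02],"turn":0},{"fingers":0,"offset":[0,0,-0.03],"turn":0},{"fingers":0,"offset":[0,0,-0.03],"turn":0},{"fingers":0,"offset":[0,0,-0.03],"turn":0},{"fingers":0,"offset":[0,0,0],"turn":0.075},{"fingers":0,"offset":[0,0,0],"turn":0.075},{"fingers":0,"offset":[0,0,0],"turn":0}]}}

```text
clock: 19.83
tcp_pos: [0.5648, -0.3326, 0.2904]
orientation: [[-0.997, -0.075, 0.001], [-0.075, 0.997, -0.001], [-0.001, -0.001, -1.0]]
ft_force: [0.0, 0.5, -1.0]
gripper_width: 0.0206
```

```bash
python3 - <<'E'
from h import *
crop("side",250,240,200,150,4,"g6")
go(.472,.008,.12,1.649)
E
```

```text
grasp pt now [ 0.5647 -0.3325  0.1349] yaw 1.651 q [-0.53  0.58  0.21  1.2   0.   -0.61] t 19.88
tool offset [0.0651 0.3469 0.0148] turn 0.0021 rows>= 8.318797896357815 0.016721972481796854
```

View pics/g6.png

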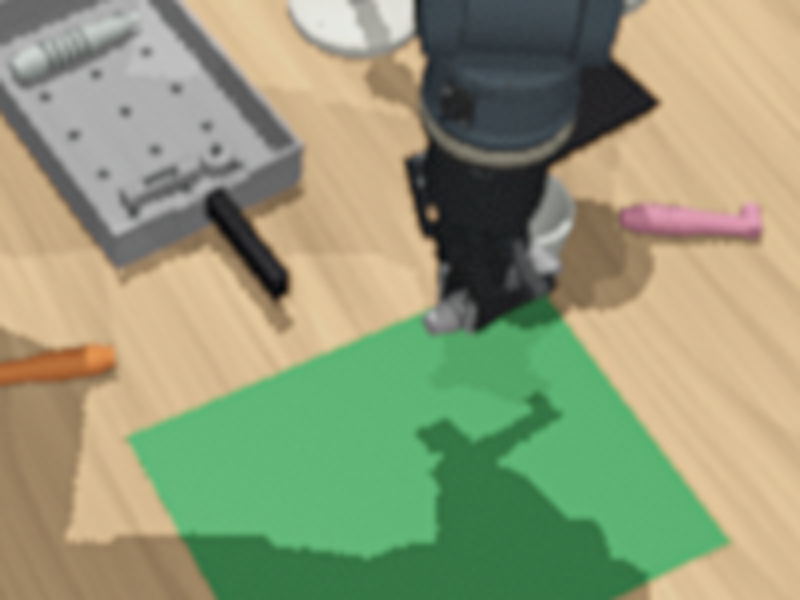

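>>> {"fn": "arm_command", "kwargs": {"increments": [{"fingers":0,"offset":[0.008,0.038,0],"turn":0},{"fingers":0,"offset":[0.008,0.038,0],"turn":0},{"fingers":0,"offset":[0.008,0.038,0],"turn":0},{"fingers":0,"offset":[0.008,0.038,0],"turn":0},{"fingers":0,"offset":[0.008,0.038,0],"turn":0},{"fingers":0,"offset":[0.008,0.038,0],"turn":0},{"fingers":0,"offset":[0.008,0.038,0],"turn":0},{"fingers":0,"offset":[0.008,0.038,0],"turn":0},{"fingers":0,"offset":[0.008,0.04,0],"turn":0},{"fingers":0,"offset":[0,0,0],"turn":0}]}}

```text
clock: 20.72
tcp_pos: [0.4636, 0.0096, 0.2894]
orientation: [[-0.996, -0.087, -0.001], [-0.087, 0.996, 0.002], [0.001, 0.002, -1.0]]
ft_force: [0.2, -0.3, -0.7]
gripper_width: 0.0207
```

```bash
python3 - <<'E'
from h import *
go(.463,.008,.029,1.649)
E
```

```text
grasp pt now [0.4635 0.0099 0.1344] yaw 1.658 q [ 0.02  0.2  -0.35  1.02  0.   -0.07] t 20.72
tool offset [ 0.0005 -0.002   0.1054] turn 0.0089 rows>= 2.5282064485851095 0.07098163849167172
```

>>> {"fn": "arm_command", "kwargs": {"increments": [{"fingers":0,"offset":[0,-0.002,0.03],"turn":0.008},{"fingers":0,"offset":[0,0,0.03],"turn":0},{"fingers":0,"offset":[0,0,0.03],"turn":0},{"fingers":0,"offset":[0,0,0.014],"turn":0},{"fingers":0,"offset":[0,0,0],"turn":0},{"fingers":0.45,"offset":[0,0,0],"turn":0},{"fingers":0.45,"offset":[0,0,0],"turn":0},{"fingers":0.45,"offset":[0,0,0],"turn":0},{"fingers":0.45,"offset":[0,0,-0.02],"turn":0},{"fingers":0.45,"offset":[0,0,-0.03],"turn":0}]}}

```text
clock: 21.55
tcp_pos: [0.4648, 0.0026, 0.2346]
orientation: [[-0.997, -0.072, -0.004], [-0.072, 0.997, -0.0], [0.004, 0.0, -1.0]]
ft_force: [0.0, 0.3, -0.7]
gripper_width: 0.0384
```

```bash
python3 - <<'E'
from h import *
crop("side",210,200,150,130,5,"g7")
go(.449,.384,.30,1.57)
E
```

```text
grasp pt now [0.4676 0.0026 0.0861] yaw 1.643 q [ 0.01  0.24 -0.43  0.9  -0.   -0.07] t 21.6
tool offset [-0.0098  0.3816 -0.214 ] turn 0.0728 rows>= 9.152007981171959 0.5820728224553395
```

View pics/g7.png

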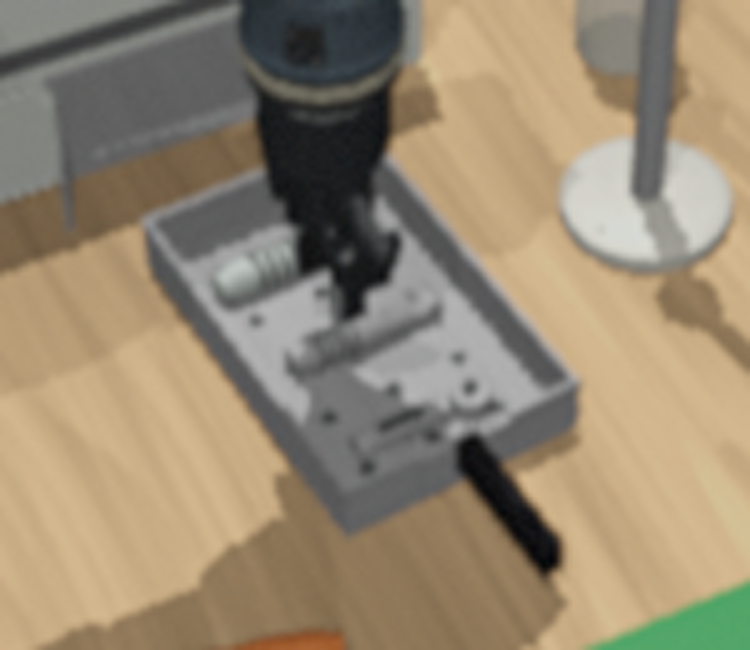

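>>> {"fn": "arm_command", "kwargs": {"increments": [{"fingers":0.45,"offset":[0,0,-0.036],"turn":0.073},{"fingers":0.45,"offset":[0,0,-0.036],"turn":0.063},{"fingers":0.45,"offset":[0,0,-0.036],"turn":0},{"fingers":0.45,"offset":[0,0,-0.036],"turn":0},{"fingers":0.45,"offset":[0,0,-0.036],"turn":0},{"fingers":0.45,"offset":[0,0,-0.034],"turn":0},{"fingers":0.45,"offset":[0,0,0],"turn":0}]}}

```text
clock: 22.18
tcp_pos: [0.4663, 0.0027, 0.456]
orientation: [[-0.998, 0.064, 0.009], [0.064, 0.998, 0.0], [-0.009, 0.001, -1.0]]
ft_force: [2.0, -0.3, 1.0]
gripper_width: 0.0382
```

```bash
python3 - <<'E'
from h import *
c=crop("top",90,200,130,130,5.5,"lid1")
c=crop("side",140,90,170,150,4.5,"lid1s")
go(.449,.384,.30,1.507)
E
```

```text
grasp pt now [0.4666 0.0026 0.2959] yaw 1.507 q [ 0.01  0.14 -0.01  1.42 -0.    0.07] t 22.28
tool offset [ 0.0421  0.3795 -0.0042] turn -0.0005 rows>= 9.099541827079225 0.003689352007361535
```

View pics/lid1.png

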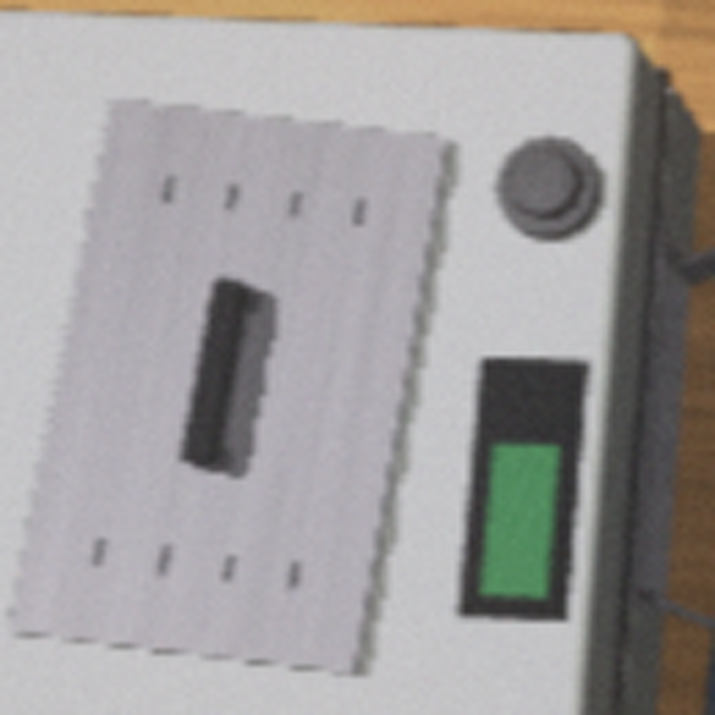

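View pics/lid1s.png

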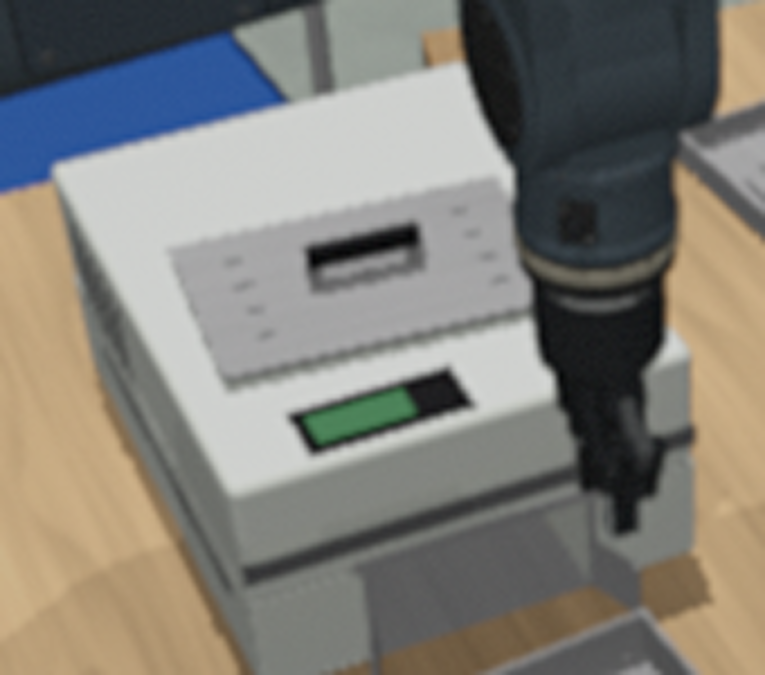

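```bash
python3 - <<'E'
from h import *
c=cam("top");s=cam("side")
L=lambda x,y:(90+x/5.5,200+y/5.5); S=lambda x,y:(140+x/4.5,90+y/4.5)
a=ray(c,*L(228,284),.232);b=ray(c,*L(197,466),.232);print(a,b,(a+b)/2,np.linalg.norm(a-b))
P=[ray(c,*L(*p),.202) for p in [(110,100),(444,138),(355,672),(12,632)]]
for p in P:print(p.round(4))
print("centre",np.mean(P,0), [np.arctan2(*(p-q)[1::-1]) for p,q in((P[0],P[3]),(P[1],P[2]))])
# side: bar top face edges
print("side",[ray(s,*S(*p),.232).round(4) for p in [(307,245),(418,226),(363,235)]])
print(proj(s,[.449,.385,.232]),S(363,240))
E
```

```text
[0.4914711  0.38519963 0.232     ] [0.40841097 0.39019006 0.232     ] [0.44994104 0.38769484 0.232     ] 0.08320991351067246
[0.5818 0.4598 0.202 ]
[0.5702 0.3018 0.202 ]
[0.3221 0.3189 0.202 ]
[0.3333 0.4756 0.202 ]
centre [0.45183538 0.38903056 0.202     ] [np.float64(-0.06370679858412326), np.float64(-0.06881871598484621)]
side [array([0.4153, 0.396 , 0.232 ]), array([0.4935, 0.3831, 0.232 ]), array([0.4547, 0.39  , 0.232 ])]
[219.52972224 143.538076  ] (220.66666666666669, 143.33333333333334)
```

>>> {"fn": "arm_command", "kwargs": {"increments": [{"fingers":0.5,"offset":[0.004,0.038,-0.004],"turn":0},{"fingers":0.5,"offset":[0.004,0.038,0],"turn":0},{"fingers":0.5,"offset":[0.004,0.038,0],"turn":0},{"fingers":0.5,"offset":[0.004,0.038,0],"turn":0},{"fingers":0.5,"offset":[0.004,0.038,0],"turn":0},{"fingers":0.5,"offset":[0.004,0.038,0],"turn":0},{"fingers":0.5,"offset":[0.004,0.038,0],"turn":0},{"fingers":0.5,"offset":[0.004,0.038,0],"turn":0},{"fingers":0.5,"offset":[0.004,0.038,0],"turn":0},{"fingers":0.5,"offset":[0.004,0.04,0],"turn":0}]}}

```text
clock: 23.22
tcp_pos: [0.45, 0.3881, 0.4522]
orientation: [[-0.998, 0.064, -0.001], [0.064, 0.998, -0.001], [0.001, -0.001, -1.0]]
ft_force: [0.9, -0.5, 0.9]
gripper_width: 0.0426
```

>>> {"fn": "arm_command", "kwargs": {"increments": [{"fingers":0.5,"offset":[0,0,0.01],"turn":0},{"fingers":0.5,"offset":[0,0,0],"turn":0}]}}

```text
clock: 23.38
tcp_pos: [0.4501, 0.3882, 0.44]
orientation: [[-0.998, 0.062, -0.004], [0.062, 0.998, -0.003], [0.003, -0.003, -1.0]]
ft_force: [-0.4, -1.1, -0.0]
gripper_width: 0.0424
```

```bash
python3 - <<'E'
from h import *
c=crop("side",140,70,170,150,4.5,"lid2s")
go(.451,.388,.226,1.505)
E
```

```text
grasp pt now [0.4498 0.3864 0.2863] yaw 1.507 q [ 0.71  0.42  0.34  1.5  -0.    0.77] t 23.43
tool offset [-0.0012  0.0019  0.0602] turn 0.0025 rows>= 1.444719643357324 0.019661835856735976
```

View pics/lid2s.png

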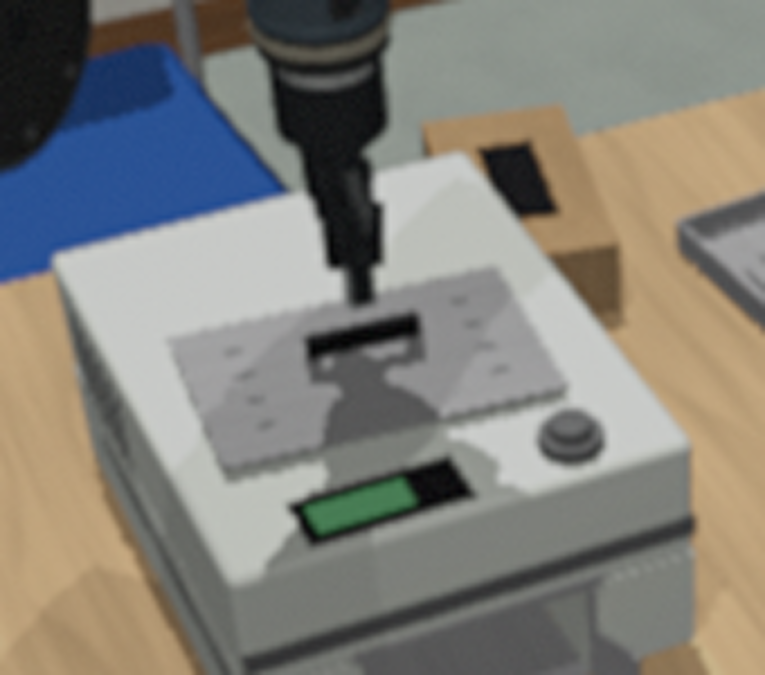

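>>> {"fn": "arm_command", "kwargs": {"increments": [{"fingers":0.5,"offset":[-0.001,0.001,0.02],"turn":0.002},{"fingers":0.5,"offset":[0,0,0.02],"turn":0},{"fingers":0.5,"offset":[0,0,0.015],"turn":0},{"fingers":0.5,"offset":[0,0,0.004],"turn":0},{"fingers":0.5,"offset":[0,0,0],"turn":0},{"fingers":0.5,"offset":[0,0,0],"turn":0}]}}

```text
clock: 23.93
tcp_pos: [0.4519, 0.3867, 0.3854]
orientation: [[-0.998, 0.068, 0.0], [0.068, 0.998, 0.0], [-0.0, 0.0, -1.0]]
ft_force: [1.0, 0.3, 0.2]
gripper_width: 0.0425
```

```bash
python3 - <<'E'
from h import *
c=crop("side",160,100,120,100,6,"lid3s")
go(.451,.388,.226,1.505);print(get_obs()["ft_force"])
E
```

```text
grasp pt now [0.4522 0.3871 0.2308] yaw 1.503 q [ 0.71  0.42  0.2   1.35 -0.    0.78] t 23.98
tool offset [0.0012 0.0009 0.0048] turn -0.0017 rows>= 0.11470854652985255 0.01350232519489225
[ 0.16608592 -0.37342251  0.31537554]
```

View pics/lid3s.png

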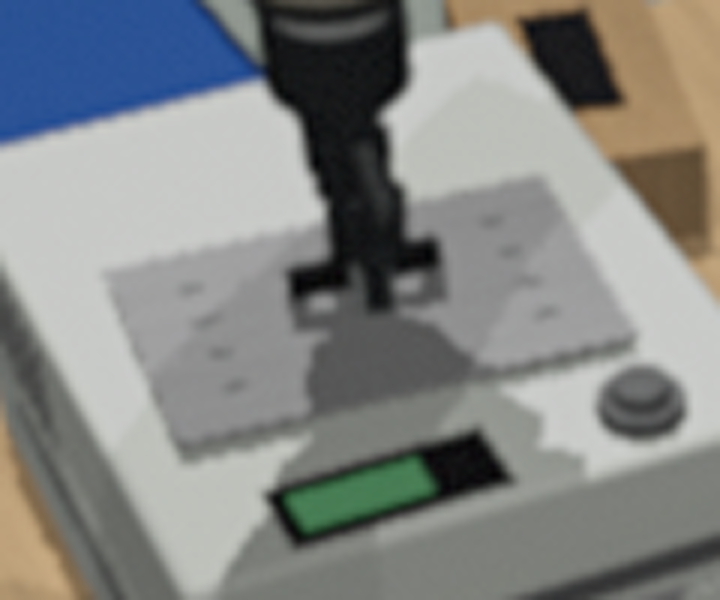

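>>> {"fn": "arm_command", "kwargs": {"increments": [{"fingers":0.5,"offset":[0.001,0.001,0.004],"turn":0},{"fingers":0.5,"offset":[0,0,0],"turn":0},{"fingers":0,"offset":[0,0,0],"turn":0},{"fingers":0,"offset":[0,0,0],"turn":0},{"fingers":0,"offset":[0,0,0],"turn":0},{"fingers":0,"offset":[0,0,0],"turn":0},{"fingers":0,"offset":[0,0,0],"turn":0},{"fingers":0,"offset":[0,0,0],"turn":0}], "grip_force": 80}}

```text
clock: 24.65
tcp_pos: [0.4508, 0.3885, 0.3809]
orientation: [[-0.998, 0.067, 0.0], [0.067, 0.998, 0.0], [-0.0, 0.001, -1.0]]
ft_force: [-1.8, -0.9, 5.9]
gripper_width: 0.0128
```

>>> {"fn": "arm_command", "kwargs": {"increments": [{"fingers":0,"offset":[0,0,-0.01],"turn":0},{"fingers":0,"offset":[0,0,-0.02],"turn":0},{"fingers":0,"offset":[0,0,-0.02],"turn":0},{"fingers":0,"offset":[0,0,-0.02],"turn":0},{"fingers":0,"offset":[0,0,0],"turn":0}]}}

```text
clock: 25.07
tcp_pos: [0.4509, 0.3886, 0.4546]
orientation: [[-0.998, 0.067, 0.004], [0.067, 0.998, 0.003], [-0.003, 0.003, -1.0]]
ft_force: [0.9, 1.3, -1.2]
gripper_width: 0.0123
```

```bash
python3 - <<'E'
from h import *
c=crop("side",140,70,170,150,4.5,"lid4s")
go(.48,.0078,.25,.079);print(get_obs()["ft_force"])
E
```

```text
grasp pt now [0.4514 0.389  0.2975] yaw 1.504 q [ 0.71  0.42  0.37  1.52 -0.    0.78] t 25.12
tool offset [-0.0539 -0.3785  0.0468] turn 1.425 rows>= 9.076962625230156 11.400347997129458
[ 0.37186825  0.65859848 -2.06221041]
```

View pics/lid4s.png

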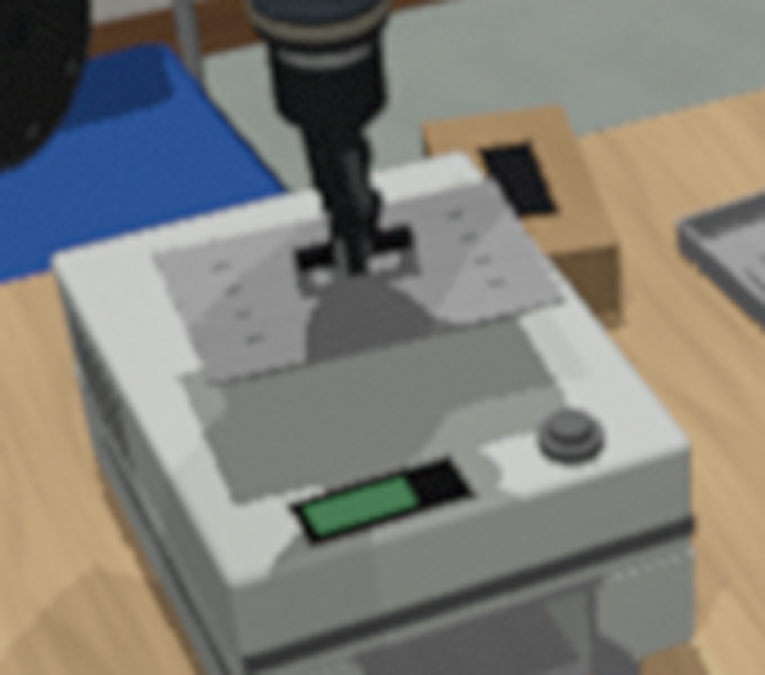

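>>> {"fn": "arm_command", "kwargs": {"increments": [{"fingers":0,"offset":[-0.0027,-0.018,0],"turn":0},{"fingers":0,"offset":[-0.005,-0.036,0],"turn":0},{"fingers":0,"offset":[-0.005,-0.036,0],"turn":0},{"fingers":0,"offset":[-0.005,-0.036,0],"turn":0},{"fingers":0,"offset":[-0.005,-0.036,0],"turn":0},{"fingers":0,"offset":[-0.005,-0.036,0],"turn":0},{"fingers":0,"offset":[-0.005,-0.036,0],"turn":0},{"fingers":0,"offset":[-0.005,-0.036,0],"turn":0},{"fingers":0,"offset":[-0.005,-0.036,0],"turn":0},{"fingers":0,"offset":[-0.005,-0.036,0],"turn":0}]}}

```text
clock: 25.95
tcp_pos: [0.475, 0.0423, 0.4497]
orientation: [[-0.998, 0.067, -0.001], [0.067, 0.998, -0.0], [0.001, -0.0, -1.0]]
ft_force: [0.3, 0.2, -2.4]
gripper_width: 0.0125
```

>>> {"fn": "arm_command", "kwargs": {"increments": [{"fingers":0,"offset":[-0.005,-0.036,0],"turn":0},{"fingers":0,"offset":[0,0,0],"turn":0.06},{"fingers":0,"offset":[0,0,0],"turn":0.12},{"fingers":0,"offset":[0,0,0],"turn":0.12},{"fingers":0,"offset":[0,0,0],"turn":0.12},{"fingers":0,"offset":[0,0,0],"turn":0.12},{"fingers":0,"offset":[0,0,0],"turn":0.12},{"fingers":0,"offset":[0,0,0],"turn":0.12},{"fingers":0,"offset":[0,0,0],"turn":0.12},{"fingers":0,"offset":[0,0,0],"turn":0.12}]}}

```text
clock: 26.78
tcp_pos: [0.4779, 0.0078, 0.4496]
orientation: [[-0.46, 0.888, -0.002], [0.888, 0.46, -0.0], [0.001, -0.001, -1.0]]
ft_force: [-0.1, -0.6, -3.1]
gripper_width: 0.0124
```

>>> {"fn": "arm_command", "kwargs": {"increments": [{"fingers":0,"offset":[0,0,0],"turn":0.12},{"fingers":0,"offset":[0,0,0],"turn":0.12},{"fingers":0,"offset":[0,0,0],"turn":0.12},{"fingers":0,"offset":[0,0,0],"turn":0.04},{"fingers":0,"offset":[0,0,0],"turn":0}]}}

```text
clock: 27.2
tcp_pos: [0.478, 0.0078, 0.4497]
orientation: [[-0.082, 0.997, -0.001], [0.997, 0.082, -0.0], [0.0, -0.001, -1.0]]
ft_force: [-0.3, 0.1, -1.7]
gripper_width: 0.0124
```

```bash
python3 - <<'E'
from h import *
c=crop("side",190,110,220,200,3.3,"lid5s")
c=cam("top");cv2.imwrite("pics/lid5t.png",c["pixels"][:,:,::-1])
go(.48,.0078,.15,.079);print(get_obs()["ft_force"])
E
```

```text
grasp pt now [0.4779 0.0078 0.2949] yaw 0.086 q [0.02 0.17 0.02 1.43 0.   1.5 ] t 27.3
tool offset [-0.0002  0.0023  0.1449] turn 0.0071 rows>= 3.4753384568444217 0.05670027137389866
[ 0.34483025 -0.30339715 -2.69459863]
```

View pics/lid5s.png

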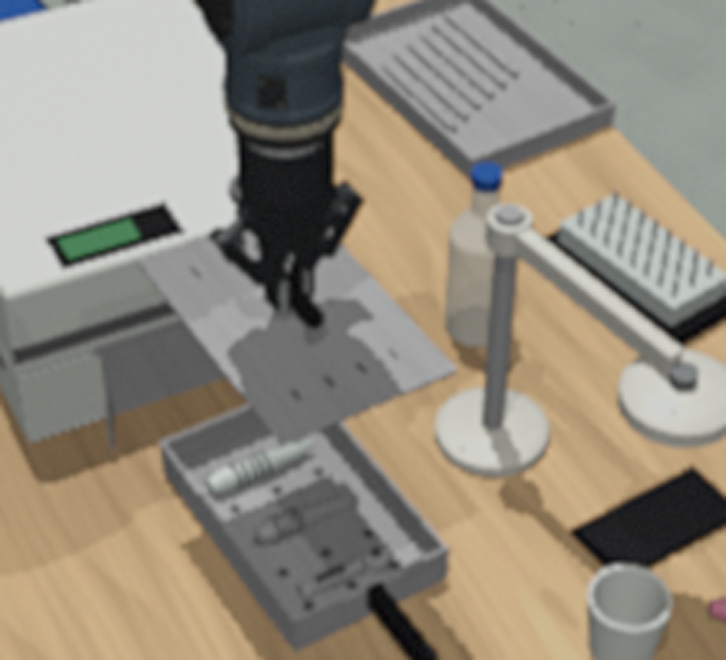

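View pics/lid5t.png

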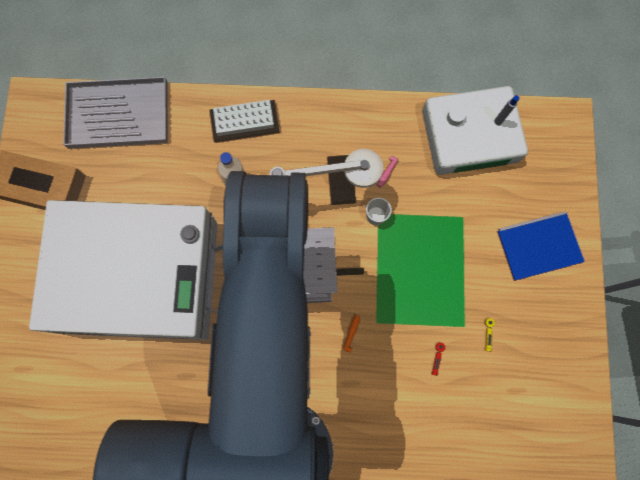

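```bash
python3 - <<'E'
from h import *
c=crop("side",230,230,110,90,7.2,"cas1")
E
```

```text
(no output)
```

View pics/cas1.png

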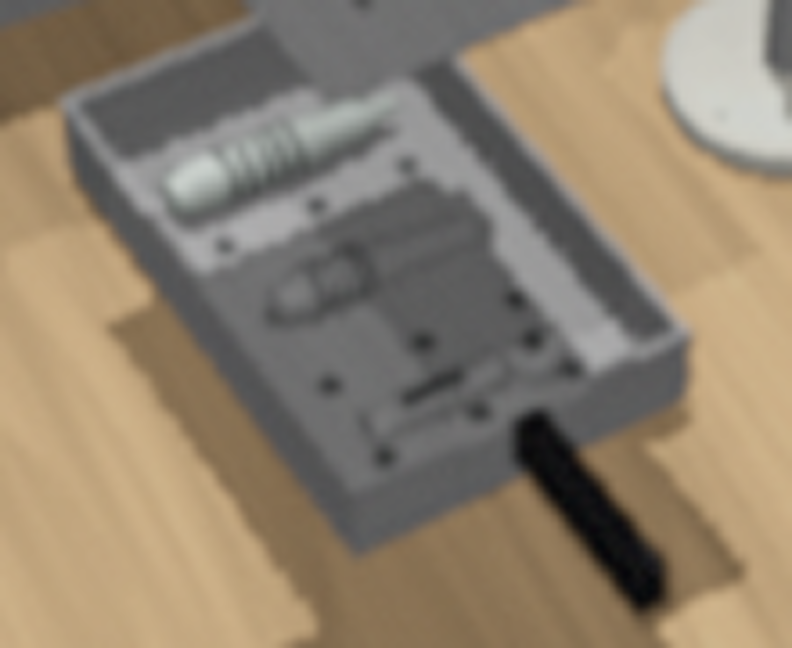

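```bash
python3 - <<'E'
from h import *
s=cam("side")
S=lambda x,y:(230+x/7.2,230+y/7.2)
A=ray(s,*S(65,103),.042);B=ray(s,*S(690,338),.042);C=ray(s,*S(353,494),.042);D=ray(s,*S(358,552),0.0)
print(A,B,C,D);print(np.linalg.norm(A-C),np.linalg.norm(B-C),"diag centre",(A+B)/2)
d=A-C;print("yaw",np.arctan2(d[1],d[0]),np.arctan2(*(B-C)[1::-1])+np.pi/2)
# predicted corners for pose
for ctr,yaw in(((.480,.0078),1.649),((.48,.0078),1.652)):
    u=np.array([np.cos(yaw),np.sin(yaw)]);v=np.array([-u[1],u[0]])
    for a,b in((.125,.08),(-.125,-.08),(-.125,.08)):
        p=proj(s,[*(np.array(ctr)+a*u+b*v),.042]);print(((p-230)*7.2).round(1))
E
```

```text
[0.39377184 0.12336899 0.042     ] [ 0.57089641 -0.11104685  0.042     ] [ 0.41447849 -0.12276002  0.042     ] [ 0.41705831 -0.11996734  0.        ]
0.24699849624485676 0.1568558660528372 diag centre [0.48233412 0.00616107 0.042     ]
yaw 1.6547279609427403 1.645540612850603
[ 55.4 101.2]
[686.5 338.3]
[343.  498.6]
[ 54.8 101.9]
[686.9 337.6]
[344.1 498.6]
```

>>> {"fn": "arm_command", "kwargs": {"increments": [{"fingers":0,"offset":[0,0.003,0.03],"turn":0.006},{"fingers":0,"offset":[0,0,0.035],"turn":0},{"fingers":0,"offset":[0,0,0.035],"turn":0},{"fingers":0,"offset":[0,0,0.035],"turn":0},{"fingers":0,"offset":[0,0,0.035],"turn":0},{"fingers":0,"offset":[0,0,0.028],"turn":0},{"fingers":0,"offset":[0,0,0],"turn":0},{"fingers":0,"offset":[0,0,0],"turn":0},{"fingers":0,"offset":[0,0,0],"turn":0}]}}

```text
clock: 28.15
tcp_pos: [0.4818, 0.008, 0.2542]
orientation: [[-0.078, 0.997, 0.002], [0.997, 0.078, 0.0], [-0.0, 0.002, -1.0]]
ft_force: [0.7, -0.7, -2.0]
gripper_width: 0.0126
```

```bash
python3 - <<'E'
from h import *
go(.481,.007,.070,.079);print(get_obs()["ft_force"])
c=crop("side",230,220,110,90,7.2,"cas2")
E
```

```text
grasp pt now [0.4821 0.008  0.0992] yaw 0.078 q [ 0.02  0.26 -0.37  0.94  0.    1.51] t 28.15
tool offset [-0.001  -0.0012  0.0292] turn -0.0005 rows>= 0.6994535088590371 0.004043006371510671
[ 0.6739731  -0.67074691 -2.03477757]
```

View pics/cas2.png

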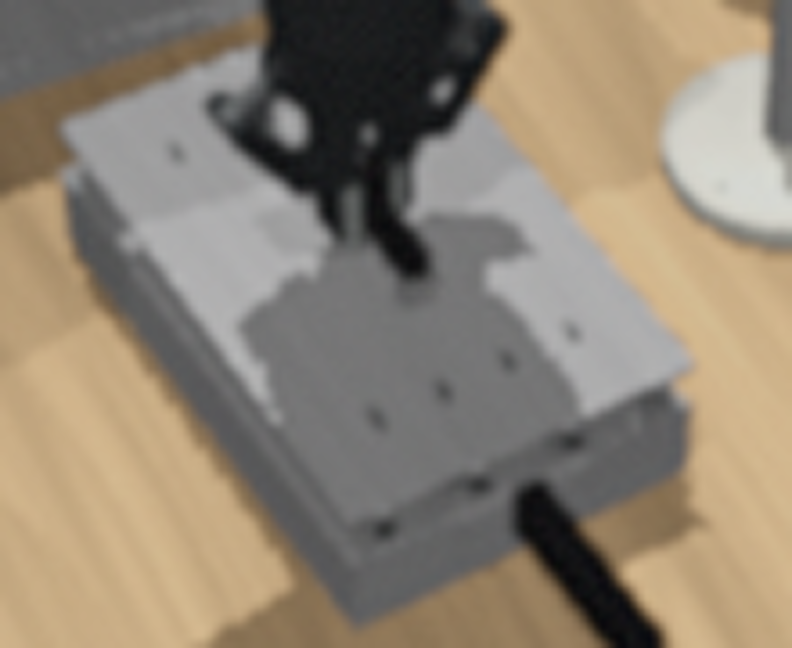

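```bash
python3 - <<'E'
from h import *
s=cam("side")
S=lambda x,y:(230+x/7.2,220+y/7.2)
for z in(.0752,):
    A=ray(s,*S(62,128),z);B=ray(s,*S(692,360),z);C=ray(s,*S(349,528),z)
    print(A,B,C,np.linalg.norm(A-C),np.linalg.norm(B-C),"ctr",(A+B)/2)
for p in [(62,128),(692,360),(349,528)]:
    pass
# predicted from grasp
yaw=.078+np.pi/2;u=np.array([np.cos(yaw),np.sin(yaw)]);v=np.array([-u[1],u[0]])
for a,b in((.125,.08),(-.125,-.08),(-.125,.08)):
    p=proj(s,[*(np.array([.4821,.008])+a*u+b*v),.0752]);print(((p-[230,220])*7.2).round(1))
E
```

```text
[0.39313578 0.11884159 0.0752    ] [ 0.56943273 -0.11259166  0.0752    ] [ 0.41048159 -0.12924803  0.0752    ] 0.24869527351774856 0.1598214623267587 ctr [0.48128426 0.00312496 0.0752    ]
[ 54.1 116.9]
[694.1 354.5]
[345.7 514.9]
```

>>> {"fn": "arm_command", "kwargs": {"increments": [{"fingers":0,"offset":[0.002,0,0.008],"turn":0},{"fingers":0,"offset":[0,0,0.006],"turn":0},{"fingers":0,"offset":[0,0,0],"turn":0},{"fingers":0,"offset":[0,0,0],"turn":0}]}}

```text
clock: 28.58
tcp_pos: [0.4808, 0.0101, 0.2382]
orientation: [[-0.078, 0.997, -0.001], [0.997, 0.078, -0.0], [0.0, -0.001, -1.0]]
ft_force: [0.0, 1.1, -2.1]
gripper_width: 0.0126
```

```bash
python3 - <<'E'
from h import *
go(.481,.009,.070,.079);print(get_obs()["ft_force"])
c=crop("side",230,220,110,90,7.2,"cas3")
E
```

```text
grasp pt now [0.4807 0.0101 0.0832] yaw 0.078 q [ 0.02  0.27 -0.39  0.9   0.    1.51] t 28.58
tool offset [-0.0011  0.0003  0.0132] turn -0.0009 rows>= 0.31604629786841515 0.007108954954659907
[ 0.00972443  1.08727223 -2.07232206]
```

View pics/cas3.png

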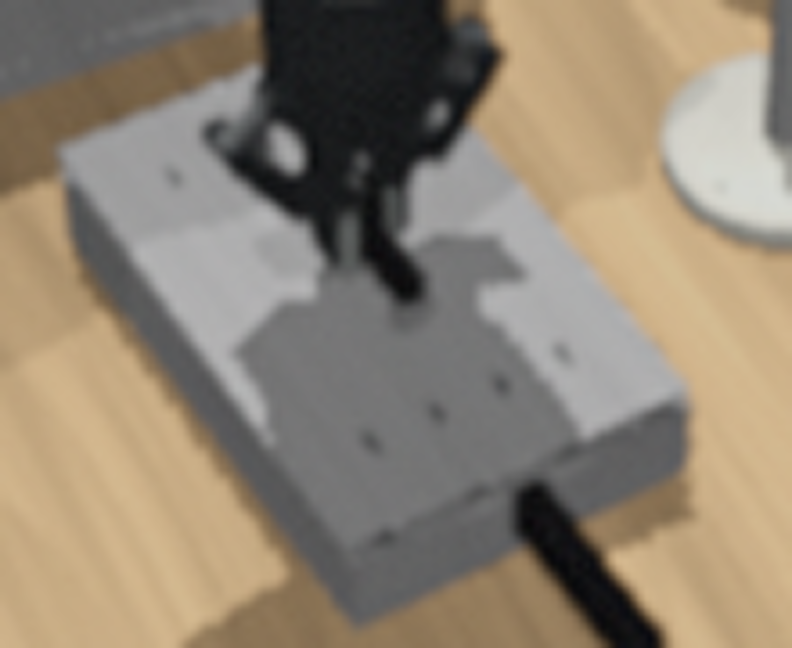

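>>> {"fn": "arm_command", "kwargs": {"increments": [{"fingers":0,"offset":[0,0,0.005],"turn":0},{"fingers":0,"offset":[0,0,0.003],"turn":0},{"fingers":0,"offset":[0,0,0.002],"turn":0},{"fingers":0,"offset":[0,0,0],"turn":0},{"fingers":0,"offset":[0,0,0],"turn":0}]}}

```text
clock: 29.05
tcp_pos: [0.4809, 0.01, 0.2283]
orientation: [[-0.078, 0.997, -0.0], [0.997, 0.078, -0.0], [0.0, -0.0, -1.0]]
ft_force: [-0.1, -0.4, -2.4]
gripper_width: 0.0129
```

```bash
python3 - <<'E'
from h import *
go(.481,.009,.070,.079);print(get_obs()["ft_force"],get_obs()["torque"])
c=crop("side",230,220,110,90,7.2,"cas4")
E
```

```text
grasp pt now [0.4809 0.01   0.0733] yaw 0.078 q [ 0.02  0.28 -0.41  0.88  0.    1.51] t 29.05
tool offset [-0.001   0.      0.0033] turn -0.001 rows>= 0.08012552192609011 0.007737311978541328
[-0.09079197 -0.43700436 -2.35999346] [0.02544499 0.02777404 0.03900791]
```

View pics/cas4.png

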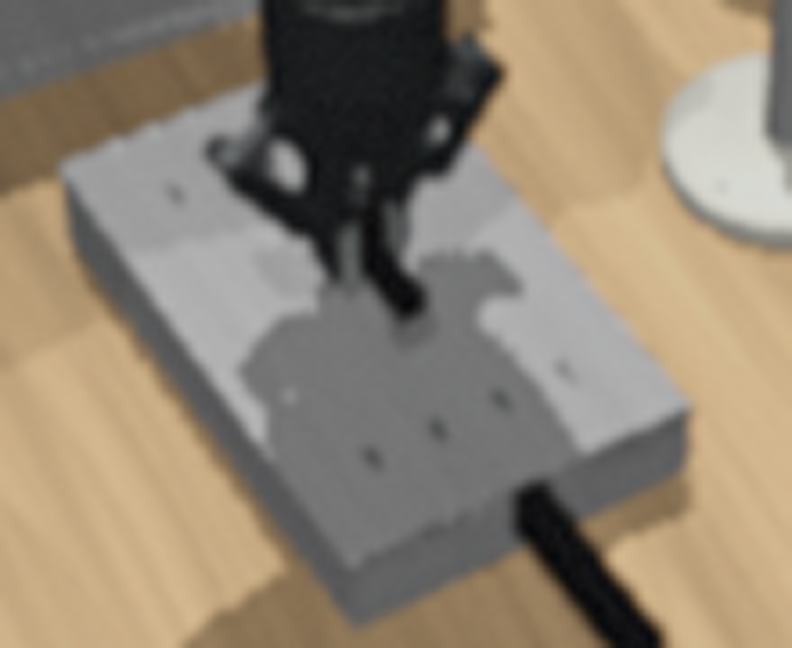

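>>> {"fn": "arm_command", "kwargs": {"increments": [{"fingers":0,"offset":[0,0,0.002],"turn":0},{"fingers":0,"offset":[0,0,0.002],"turn":0},{"fingers":0,"offset":[0,0,0],"turn":0},{"fingers":0,"offset":[0,0,0],"turn":0}]}}

```text
clock: 29.43
tcp_pos: [0.4811, 0.0101, 0.2259]
orientation: [[-0.078, 0.997, 0.002], [0.997, 0.078, 0.0], [0.0, 0.002, -1.0]]
ft_force: [-9.4, 1.2, 28.0]
gripper_width: 0.0125
```

>>> {"fn": "arm_command", "kwargs": {"increments": [{"fingers":0,"offset":[0,0,-0.0015],"turn":0},{"fingers":0.4,"offset":[0,0,0],"turn":0},{"fingers":0.4,"offset":[0,0,0],"turn":0},{"fingers":0.4,"offset":[0,0,0],"turn":0},{"fingers":0.4,"offset":[0,0,0],"turn":0},{"fingers":0.4,"offset":[0,0,-0.02],"turn":0},{"fingers":0.4,"offset":[0,0,-0.04],"turn":0},{"fingers":0.4,"offset":[-0.03,0,-0.04],"turn":0},{"fingers":0.4,"offset":[-0.04,0,0],"turn":0},{"fingers":0.4,"offset":[-0.04,0,0],"turn":0}]}}

```text
clock: 30.27
tcp_pos: [0.4898, -0.0955, 0.3214]
orientation: [[-0.08, 0.997, 0.004], [0.997, 0.08, -0.001], [-0.001, 0.004, -1.0]]
ft_force: [2.1, 0.7, -0.1]
gripper_width: 0.0342
```

```bash
python3 - <<'E'
from h import *
c=crop("side",230,200,110,90,7.2,"cas5")
cv2.imwrite("pics/sid6.png",c["pixels"][:,:,::-1])
c=crop("top",180,200,200,150,4,"cas5t")
go(.497,-.1915,.033,.079)
E
```

```text
grasp pt now [ 0.4896 -0.0991  0.1646] yaw 0.073 q [-0.2   0.24 -0.21  1.11 -0.    1.3 ] t 30.37
tool offset [-0.0925  0.0005  0.1317] turn -0.0055 rows>= 3.1593219496424023 0.04400301390084316
```

View pics/cas5.png

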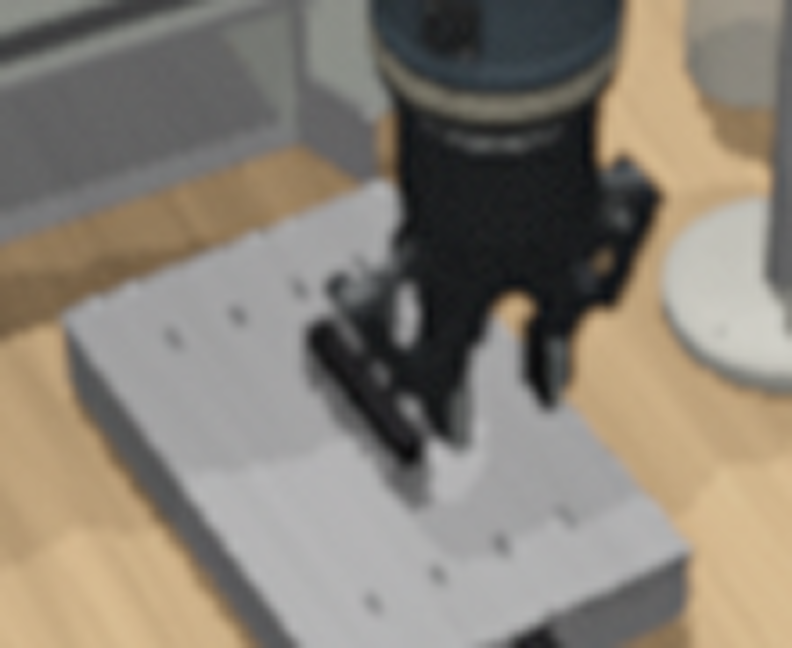

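View pics/cas5t.png

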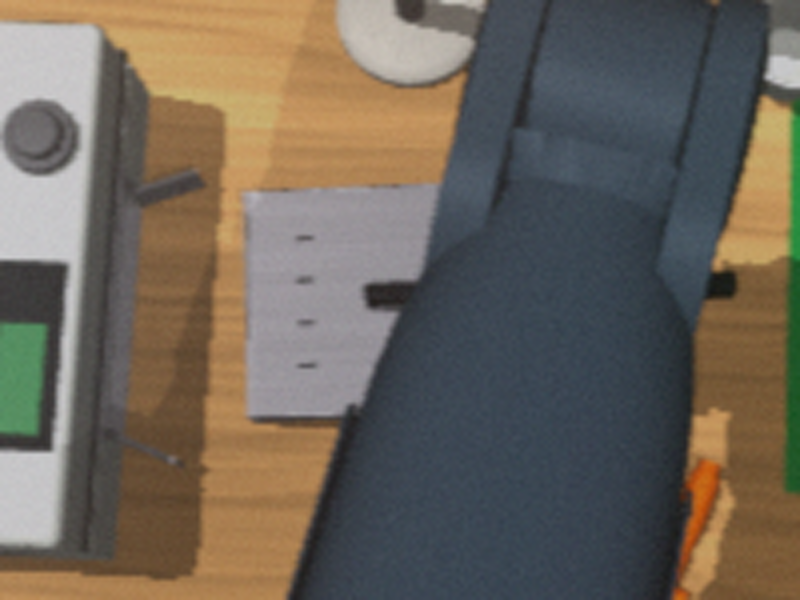

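>>> {"fn": "arm_command", "kwargs": {"increments": [{"fingers":0.5,"offset":[-0.03,0,0],"turn":0},{"fingers":0.5,"offset":[-0.03,0,0],"turn":0},{"fingers":0.5,"offset":[-0.032,0,0.02],"turn":-0.005},{"fingers":0.5,"offset":[0,0,0.03],"turn":0},{"fingers":0.5,"offset":[0,0,0.02],"turn":0},{"fingers":0.5,"offset":[0,0,0],"turn":0},{"fingers":0.5,"offset":[0,0,0],"turn":0}]}}

```text
clock: 30.95
tcp_pos: [0.496, -0.186, 0.2489]
orientation: [[-0.083, 0.997, -0.002], [0.997, 0.083, 0.001], [0.001, -0.002, -1.0]]
ft_force: [0.5, -0.7, 0.5]
gripper_width: 0.0426
```

```bash
python3 - <<'E'
from h import *
c=crop("top",180,190,170,130,4.7,"bay1")
cs=crop("side",190,170,170,150,4.7,"bay1s")
go(.497,-.192,.031,.079)
E
```

```text
grasp pt now [ 0.4971 -0.1862  0.0957] yaw 0.084 q [-0.36  0.35 -0.25  0.97  0.    1.13] t 31.05
tool offset [-0.0057 -0.0006  0.0647] turn 0.0046 rows>= 1.5505215232990566 0.03677485665804525
```

View pics/bay1.png

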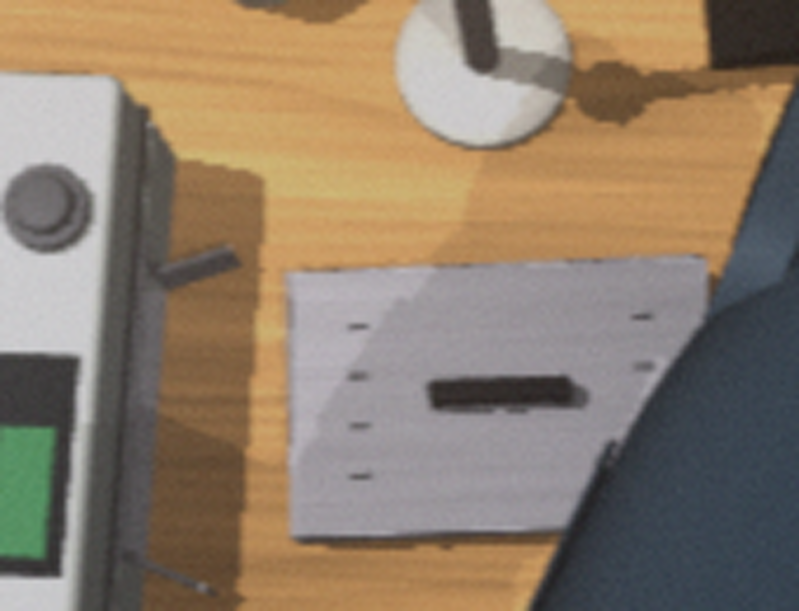

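View pics/bay1s.png

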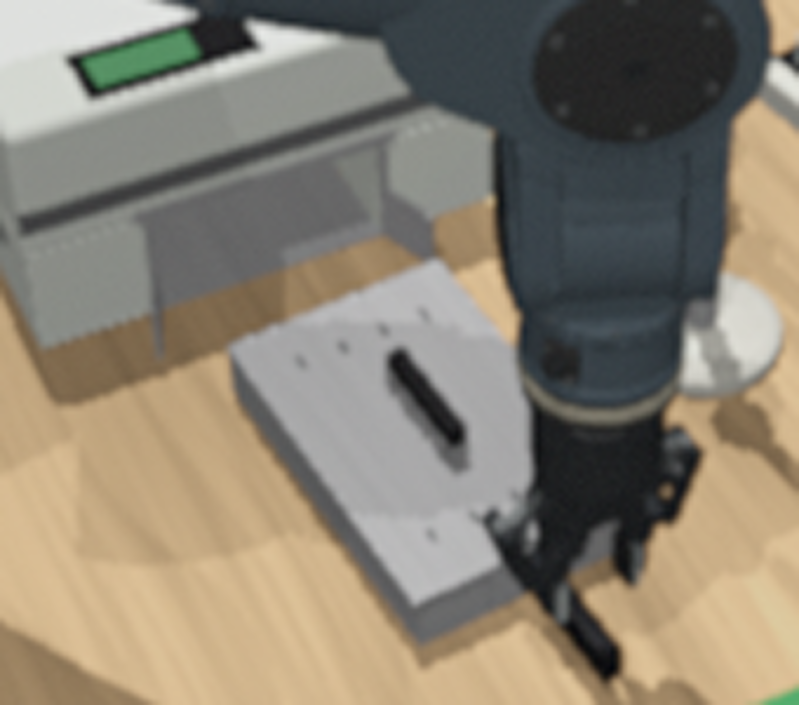

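```bash
python3 - <<'E'
from h import *
c=cam("top");s=cam("side")
T=lambda x,y:(180+x/4.7,190+y/4.7); S=lambda x,y:(190+x/4.7,170+y/4.7)
r=lambda p:ray(c,*T(*p),.048).round(4)
print("up tip",r((238,250)),r((240,262)),"up root",r((160,270)),r((166,286)))
print("lo tip",r((210,590)),r((213,584)),"lo root",r((128,556)))
P=[ray(c,*T(*p),.046).round(4) for p in[(289,271),(706,257),(293,537)]]
print("lid",P)
# steriliser side edges, top face z=.19 (original pic) yaw
# side: mouth edges at face
for n,p,z in(("L top",(140,217),.086),("R top",(383,138),.086),("L bot",(160,355),0),("R bot",(385,237),0),("Rcheektip",(433,225),.048),("Rcheektip0",(433,258),0)):
    print(n,ray(s,*S(*p),z).round(4))
E
```

```text
up tip [0.5605 0.1686 0.048 ] [0.5532 0.1669 0.048 ] up root [0.5463 0.2145 0.048 ] [0.5367 0.2102 0.048 ]
lo tip [0.357  0.1705 0.048 ] [0.3606 0.169  0.048 ] lo root [0.3747 0.22   0.048 ]
lid [array([0.5494, 0.1374, 0.046 ]), array([ 0.5686, -0.1124,  0.046 ]), array([0.3902, 0.1242, 0.046 ])]
L top [0.3729 0.2223 0.086 ]
R top [0.5506 0.223  0.086 ]
L bot [0.3616 0.178  0.    ]
R bot [0.546  0.2157 0.    ]
Rcheektip [0.5608 0.1659 0.048 ]
Rcheektip0 [0.5673 0.1814 0.    ]
```

>>> {"fn": "arm_command", "kwargs": {"increments": [{"fingers":0.5,"offset":[-0.006,0,0.015],"turn":0.004},{"fingers":0.5,"offset":[0,0,0.02],"turn":0},{"fingers":0.5,"offset":[0,0,0.02],"turn":0},{"fingers":0.5,"offset":[0,0,0.009],"turn":0},{"fingers":0.5,"offset":[0,0,0],"turn":0},{"fingers":0.5,"offset":[0,0,0],"turn":0}]}}

```text
clock: 31.65
tcp_pos: [0.4971, -0.1923, 0.1861]
orientation: [[-0.079, 0.997, 0.0], [0.997, 0.079, -0.0], [-0.0, 0.0, -1.0]]
ft_force: [-0.2, -1.0, 0.7]
gripper_width: 0.0426
```

```bash
python3 - <<'E'
from h import *
cs=crop("side",270,240,110,90,7,"hd1")
go(.497,-.192,.031,.079)
E
```

```text
grasp pt now [ 0.4975 -0.1925  0.0315] yaw 0.079 q [-0.37  0.42 -0.32  0.82  0.    1.12] t 31.7
tool offset [ 0.0005 -0.0005  0.0005] turn 0.0002 rows>= 0.013082841300390273 0.0016956444017530714
```

View pics/hd1.png

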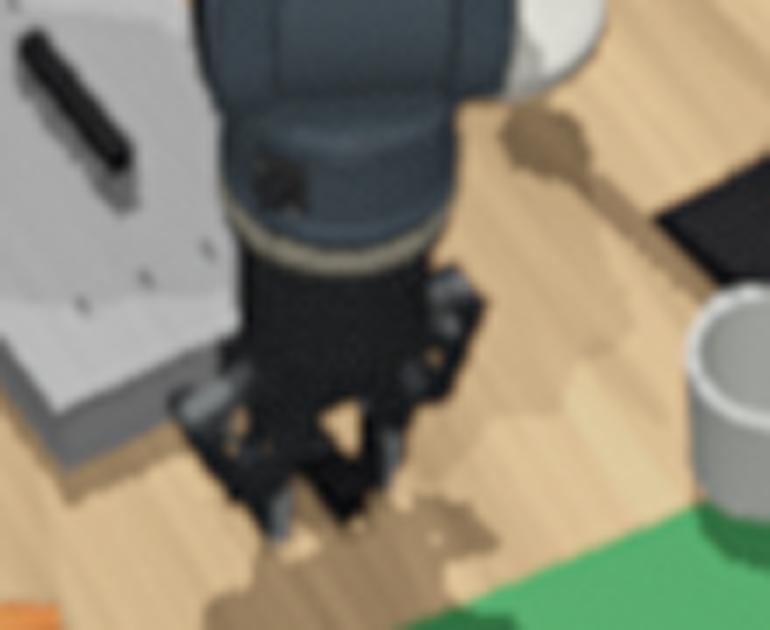

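>>> {"fn": "arm_command", "kwargs": {"increments": [{"fingers":0,"offset":[0,0,0],"turn":0},{"fingers":0,"offset":[0,0,0],"turn":0},{"fingers":0,"offset":[0,0,0],"turn":0},{"fingers":0,"offset":[0,0,0],"turn":0},{"fingers":0,"offset":[0,0,0],"turn":0},{"fingers":0,"offset":[0,0,0],"turn":0},{"fingers":0,"offset":[0,0,0],"turn":0}], "grip_force": 100}}

```text
clock: 32.28
tcp_pos: [0.4974, -0.1925, 0.1867]
orientation: [[-0.079, 0.997, 0.002], [0.997, 0.079, -0.001], [-0.001, 0.002, -1.0]]
ft_force: [-0.9, 1.9, 12.3]
gripper_width: 0.0148
```

>>> {"fn": "arm_command", "kwargs": {"increments": [{"fingers":0,"offset":[0,-0.004,0],"turn":0.008},{"fingers":0,"offset":[0,-0.004,0],"turn":0.008},{"fingers":0,"offset":[0,-0.004,0],"turn":0.008},{"fingers":0,"offset":[0,-0.004,0],"turn":0.008},{"fingers":0,"offset":[0,-0.004,0],"turn":0.008},{"fingers":0,"offset":[0,-0.004,0],"turn":0.008},{"fingers":0,"offset":[0,-0.004,0],"turn":0.008},{"fingers":0,"offset":[0,-0.004,0],"turn":0.008},{"fingers":0,"offset":[0,-0.004,0],"turn":0.008},{"fingers":0,"offset":[0,-0.004,0],"turn":0.004}]}}

```text
clock: 33.12
tcp_pos: [0.4581, -0.1945, 0.1867]
orientation: [[-0.002, 1.0, 0.004], [1.0, 0.002, -0.001], [-0.001, 0.004, -1.0]]
ft_force: [7.0, -0.1, 4.7]
gripper_width: 0.0147
```

```bash
python3 - <<'E'
from h import *
go(.4575,-.192,.031,.002);print(get_obs()["ft_force"],get_obs()["gripper_width"])
c=crop("top",180,190,170,130,4.7,"bay2")
cs=crop("side",190,170,170,150,4.7,"bay2s")
E
```

```text
grasp pt now [ 0.4587 -0.1947  0.0317] yaw 0.002 q [-0.4   0.36 -0.42  0.78  0.    1.17] t 33.12
tool offset [ 0.0027 -0.0012  0.0007] turn -0.0003 rows>= 0.06518871741790415 0.0027067270235558993
[ 6.9534512  -0.05529495  4.74577215] 0.014694733703005145
```

View pics/bay2.png

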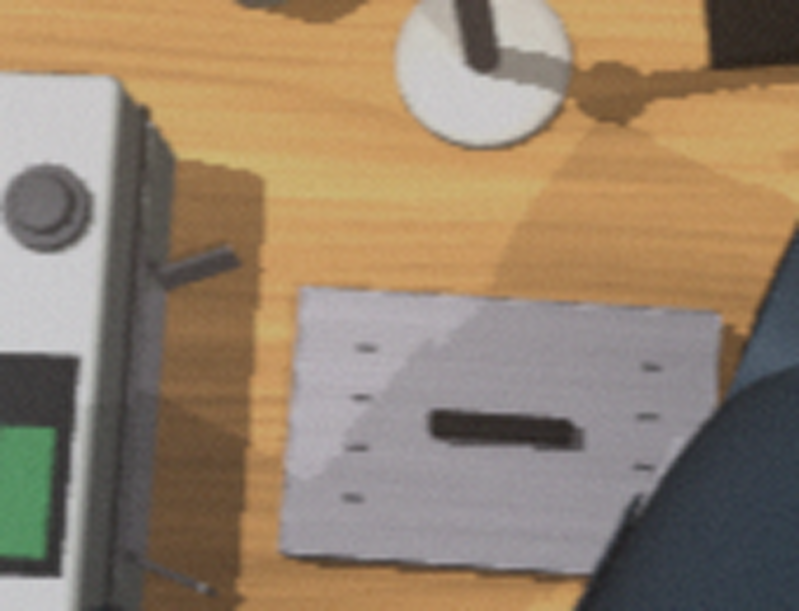

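View pics/bay2s.png

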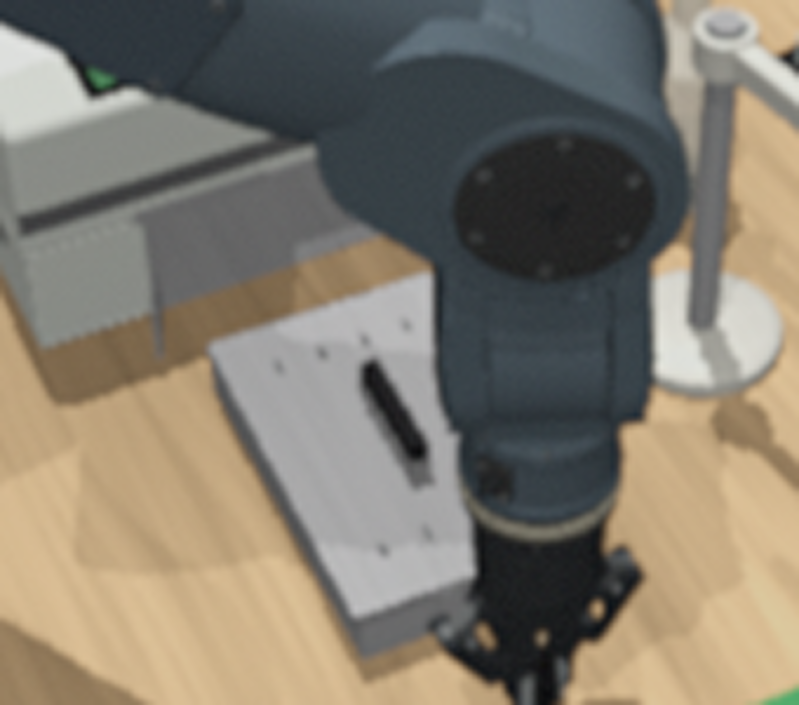

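```bash
cat >> h.py <<'E'
def lidpose(c,pts,z=.046):
    A,B,C=[ray(c,*p,z) for p in pts]  # nose far(+x world), rear far, nose near
    d=A-B;yaw=np.arctan2(d[1],d[0]);e=A-C;yaw2=np.arctan2(e[1],e[0])+np.pi/2
    print("yaw",yaw.round(4),yaw2.round(4),"L",np.linalg.norm(d).round(4),"W",np.linalg.norm(e).round(4),"centre",((B+C)/2).round(4),"nose mid",((A+C)/2).round(4))
E
python3 - <<'E'
from h import *
c=cam("top")
T=lambda x,y:(180+x/4.7,190+y/4.7)
lidpose(c,[T(*p) for p in [(301,287),(720,314),(281,554)]])
lidpose(c,[T(*p) for p in [(289,271),(706,257),(293,537)]])
print([ray(c,*T(*p),.076) for p in[(432,424),(578,434)]])
E
```

```text
yaw 1.5479 1.5639 L 0.2516 W 0.16 centre [0.4571 0.0043 0.046 ] nose mid [0.4599 0.1301 0.046 ]
yaw 1.6475 1.6531 L 0.2505 W 0.1597 centre [0.4794 0.0059 0.046 ] nose mid [0.4698 0.1308 0.046 ]
[array([0.45646383, 0.04401919, 0.076     ]), array([ 0.45424711, -0.04111842,  0.076     ])]
```

```bash
cat >> h.py <<'E'
def edge(c,p0,p1,z,n=60,hw=5,skip=0.08):
    """subpixel line along p0-p1: strongest saturation-gradient on normals -> world line (point,yaw,rms)"""
    img=cv2.cvtColor(c["pixels"],cv2.COLOR_RGB2HSV)[:,:,1].astype(np.float32)
    img=cv2.GaussianBlur(img,(0,0),0.7)
    p0=np.array(p0,float);p1=np.array(p1,float);t=(p1-p0)/np.linalg.norm(p1-p0);nn=np.array([-t[1],t[0]])
    k=np.arange(-hw,hw+.01,.1);W=[]
    for f in np.linspace(skip,1-skip,n):
        q=p0+f*(p1-p0)+k[:,None]*nn
        v=cv2.remap(img,q[:,0].astype(np.float32)[None],q[:,1].astype(np.float32)[None],cv2.INTER_LINEAR)[0]
        g=np.abs(np.gradient(v)); i=g.argmax(); W.append(ray(c,*q[i],z)[:2])
    W=np.array(W,np.float32)
    vx,vy,x,y=cv2.fitLine(W,cv2.DIST_HUBER,0,.001,.001).ravel()
    r=np.abs((W-[x,y])@[-vy,vx]); return np.array([x,y]),np.arctan2(vy,vx)%np.pi,np.median(r)
E
python3 - <<'E'
from h import *
c=cam("top")
T=lambda x,y:(180+x/4.7,190+y/4.7)
print("nose",edge(c,T(301,287),T(281,554),.046))
print("far",edge(c,T(301,287),T(720,314),.046))
print("near",edge(c,T(281,554),T(560,573),.046))
U=lambda x,y:(10+x/2.4,180+y/2.4)
print("st far",edge(c,U(90,50),U(470,63),.19))
print("st near",edge(c,U(47,360),U(450,377),.19))
E
```

```text
nose (array([0.46899867, 0.13304594], dtype=float32), np.float32(3.1389923), np.float32(0.0005851874))
far (array([0.5380421 , 0.00356282], dtype=float32), np.float32(1.5636581), np.float32(0.0005399499))
near (array([0.3752506 , 0.04842904], dtype=float32), np.float32(1.5536962), np.float32(0.0005277208))
st far (array([0.62807256, 0.42560783], dtype=float32), np.float32(1.5718415), np.float32(0.0005693347))
st near (array([0.2853563, 0.4098855], dtype=float32), np.float32(1.5680653), np.float32(0.00063473266))
```

>>> {"fn": "arm_command", "kwargs": {"increments": [{"fingers":0,"offset":[0.01,-0.001,0],"turn":-0.005},{"fingers":0,"offset":[0.01,0,0],"turn":0},{"fingers":0,"offset":[0.01,0,0],"turn":0},{"fingers":0,"offset":[0.01,0,0],"turn":0},{"fingers":0,"offset":[0.01,0,0],"turn":0},{"fingers":0,"offset":[0.01,0,0],"turn":0},{"fingers":0,"offset":[0.01,0,0],"turn":0}]}}

```text
clock: 33.9
tcp_pos: [0.4563, -0.1245, 0.1867]
orientation: [[-0.007, 1.0, 0.003], [1.0, 0.007, -0.003], [-0.003, 0.003, -1.0]]
ft_force: [0.4, -9.5, 9.7]
gripper_width: 0.015
```

```bash
python3 - <<'E'
from h import *
go(.4575,-.192,.031,.002);print(get_obs()["ft_force"],get_obs()["torque"])
c=crop("top",180,190,170,130,4.7,"bay3")
E
```

```text
grasp pt now [ 0.4567 -0.125   0.0317] yaw 0.007 q [-0.27  0.32 -0.49  0.76 -0.    1.3 ] t 33.9
tool offset [-0.067   0.0003  0.0009] turn 0.0054 rows>= 1.607287832604371 0.04299027815809886
[ 0.37212058 -9.52065727  9.657004  ] [-1.71241111  0.10891604  0.01559151]
```

View pics/bay3.png

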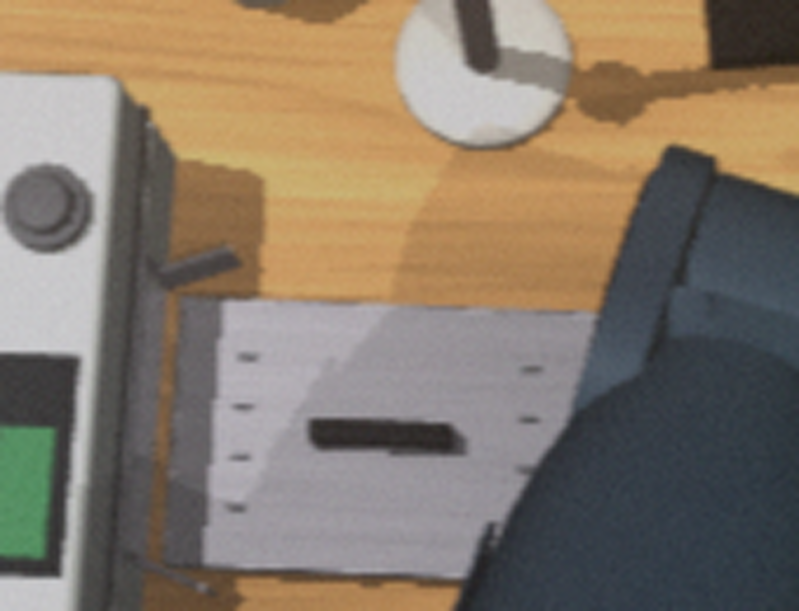

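```bash
python3 - <<'E'
from h import *
c=cam("top")
T=lambda x,y:(180+x/4.7,190+y/4.7)
P,y,r=edge(c,T(225,299),T(590,313),.046);print("far",P,y,r,"x at y=.2:",P[0]+np.cos(y)/np.sin(y)*(.2-P[1])-.08,"at handle -.125",P[0]+np.cos(y)/np.sin(y)*(-.125-P[1])-.08)
P,y,r=edge(c,T(180,298),T(165,565),.046);print("nose",P,y,r)
E
```

```text
far [0.5333323  0.06506053] 1.5714276 0.00063741335 x at y=.2: 0.45324713 at handle -.125 0.4534523
nose [0.45942047 0.20895888] 3.1072278 0.0033832153
```

>>> {"fn": "arm_command", "kwargs": {"increments": [{"fingers":0,"offset":[0.008,0.001,0],"turn":0},{"fingers":0,"offset":[0.008,0.001,0],"turn":0},{"fingers":0,"offset":[0.008,0,0],"turn":0},{"fingers":0,"offset":[0.008,0,0],"turn":0},{"fingers":0,"offset":[0,0,0],"turn":0}]}}

```text
clock: 34.42
tcp_pos: [0.4582, -0.0917, 0.1867]
orientation: [[-0.008, 1.0, 0.003], [1.0, 0.008, -0.001], [-0.001, 0.003, -1.0]]
ft_force: [2.1, 0.6, 11.0]
gripper_width: 0.0148
```

```bash
python3 - <<'E'
from h import *
go(.4575,-.192,.031,.002);print(get_obs()["ft_force"],get_obs()["torque"])
c=crop("top",180,190,170,130,4.7,"bay4")
c=crop("side",190,170,170,150,4.7,"bay4s")
E
```

```text
grasp pt now [ 0.4587 -0.0919  0.0317] yaw 0.008 q [-0.2   0.31 -0.5   0.76 -0.    1.37] t 34.42
tool offset [-0.1001 -0.002   0.0008] turn 0.0059 rows>= 2.3994209350332425 0.04696317151621088
[ 2.14616701  0.63217842 10.95977128] [ 0.25634558 -0.23821606 -0.57867458]
```

View pics/bay4.png

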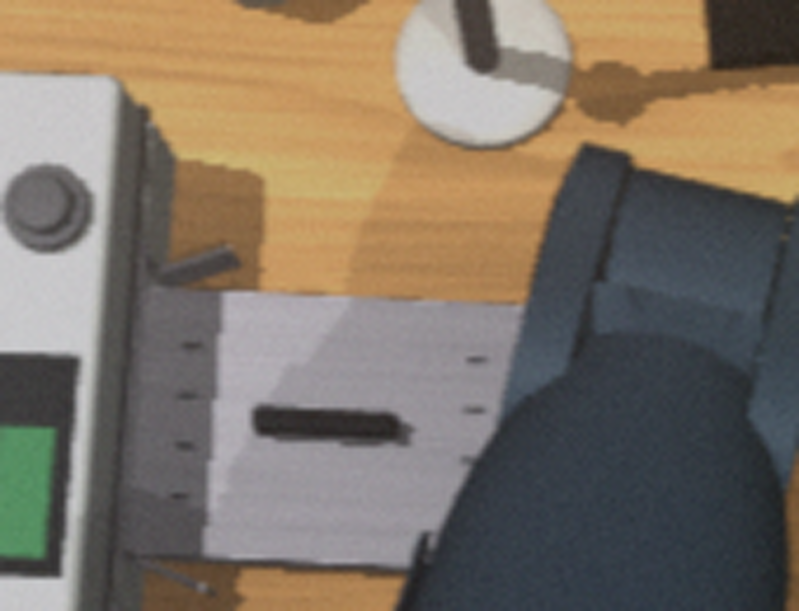

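View pics/bay4s.png

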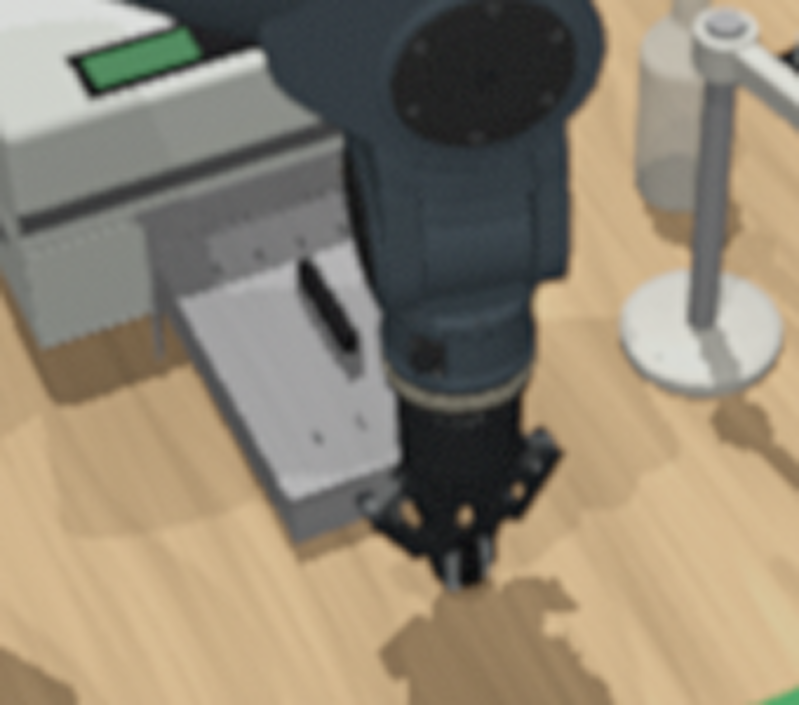

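>>> {"fn": "arm_command", "kwargs": {"increments": [{"fingers":0,"offset":[0.01,0,0],"turn":0},{"fingers":0,"offset":[0.01,0,0],"turn":0},{"fingers":0,"offset":[0.01,0,0],"turn":0},{"fingers":0,"offset":[0.01,0,0],"turn":0},{"fingers":0,"offset":[0,0,0],"turn":0}]}}

```text
clock: 34.93
tcp_pos: [0.4579, -0.0514, 0.1867]
orientation: [[-0.008, 1.0, 0.003], [1.0, 0.008, -0.001], [-0.001, 0.003, -1.0]]
ft_force: [2.6, 3.3, 11.4]
gripper_width: 0.0144
```

>>> {"fn": "arm_command", "kwargs": {"increments": [{"fingers":0,"offset":[0.01,0,0],"turn":0},{"fingers":0,"offset":[0.01,0,0],"turn":0},{"fingers":0,"offset":[0.01,0,0],"turn":0},{"fingers":0,"offset":[0.01,0,0],"turn":0},{"fingers":0,"offset":[0,0,0],"turn":0}]}}

```text
clock: 35.35
tcp_pos: [0.4577, -0.0113, 0.1867]
orientation: [[-0.008, 1.0, 0.004], [1.0, 0.008, -0.001], [-0.001, 0.004, -1.0]]
ft_force: [3.5, 3.5, 10.0]
gripper_width: 0.0147
```

>>> {"fn": "arm_command", "kwargs": {"increments": [{"fingers":0,"offset":[0.01,0,0],"turn":0},{"fingers":0,"offset":[0.01,0,0],"turn":0},{"fingers":0,"offset":[0.01,0,0],"turn":0},{"fingers":0,"offset":[0.01,0,0],"turn":0},{"fingers":0,"offset":[0.01,0,0],"turn":0},{"fingers":0,"offset":[0,0,0],"turn":0}]}}

```text
clock: 35.85
tcp_pos: [0.4575, 0.0388, 0.1867]
orientation: [[-0.008, 1.0, 0.004], [1.0, 0.008, -0.0], [-0.0, 0.004, -1.0]]
ft_force: [5.6, 2.7, 6.9]
gripper_width: 0.0143
```

>>> {"fn": "arm_command", "kwargs": {"increments": [{"fingers":0,"offset":[0.01,0,0],"turn":0},{"fingers":0,"offset":[0.01,0,0],"turn":0},{"fingers":0,"offset":[0.01,0,0],"turn":0},{"fingers":0,"offset":[0.01,0,0],"turn":0},{"fingers":0,"offset":[0.01,0,0],"turn":0},{"fingers":0,"offset":[0,0,0],"turn":0}]}}

```text
clock: 36.35
tcp_pos: [0.4574, 0.0889, 0.1867]
orientation: [[-0.008, 1.0, 0.005], [1.0, 0.008, -0.0], [-0.0, 0.005, -1.0]]
ft_force: [9.0, 3.4, 2.6]
gripper_width: 0.0147
```

```bash
python3 - <<'E'
from h import *
go(.4575,.136,.031,.002);print(get_obs()["ft_force"],get_obs()["torque"])
c=crop("top",180,190,170,130,4.7,"bay5")
c=crop("side",190,170,170,150,4.7,"bay5s")
E
```

```text
grasp pt now [0.4581 0.0889 0.0317] yaw 0.008 q [ 0.19  0.3  -0.51  0.76 -0.    1.76] t 36.35
tool offset [ 0.0471 -0.0003  0.0007] turn 0.0055 rows>= 1.1289604336293584 0.04401172150796029
[8.97467927 3.3513914  2.55212103] [ 0.67291846 -1.40070059 -0.98880204]
```

View pics/bay5s.png

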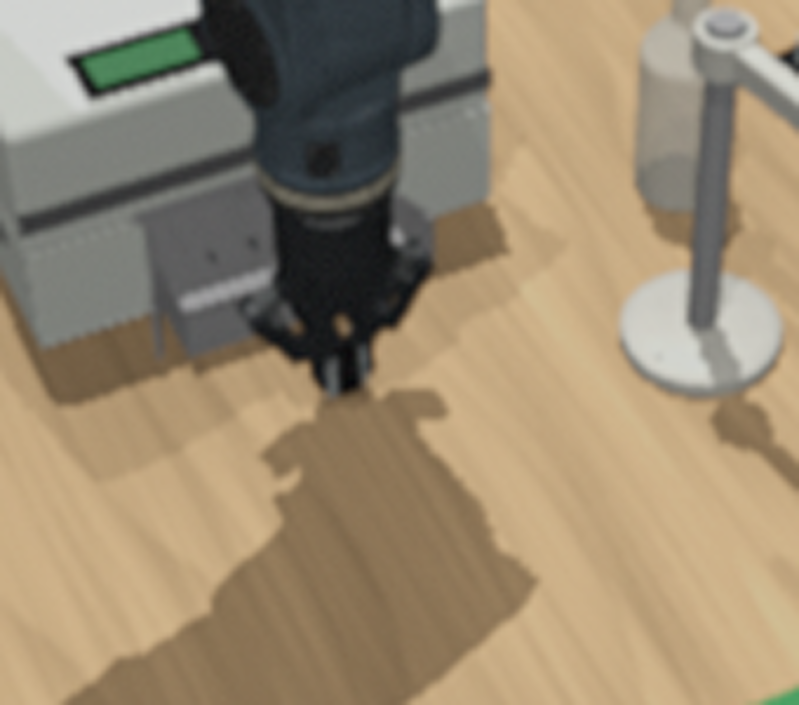

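View pics/bay5.png

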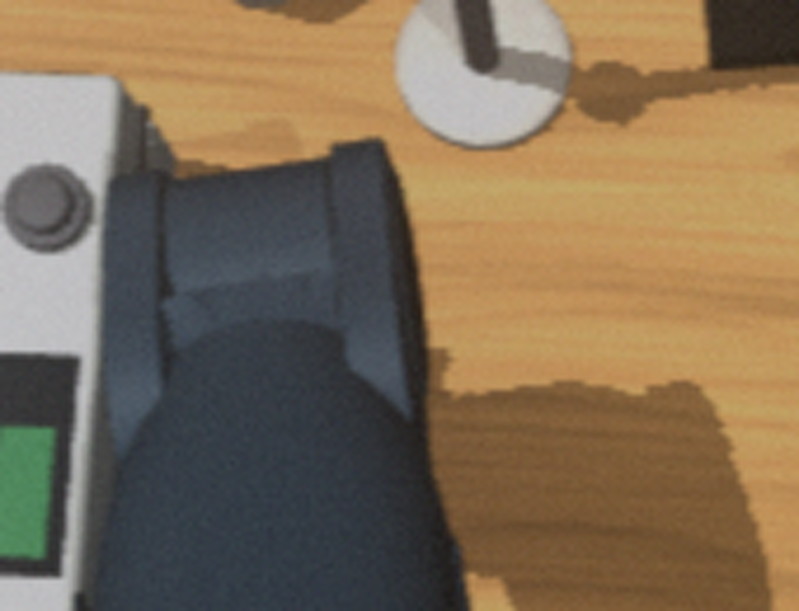

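>>> {"fn": "arm_command", "kwargs": {"increments": [{"fingers":0,"offset":[0.008,0.001,0],"turn":0},{"fingers":0,"offset":[0.008,0,0],"turn":0},{"fingers":0,"offset":[0.008,0,0],"turn":0},{"fingers":0,"offset":[0.004,0,0],"turn":0},{"fingers":0,"offset":[0,0,0],"turn":0}]}}

```text
clock: 36.87
tcp_pos: [0.4582, 0.1163, 0.1867]
orientation: [[-0.007, 1.0, 0.005], [1.0, 0.007, -0.001], [-0.001, 0.005, -1.0]]
ft_force: [9.6, -3.1, 3.6]
gripper_width: 0.0143
```

>>> {"fn": "arm_command", "kwargs": {"increments": [{"fingers":0,"offset":[0.004,0,0],"turn":0},{"fingers":0,"offset":[0.004,0,0],"turn":0},{"fingers":0,"offset":[0.002,0,0],"turn":0},{"fingers":0,"offset":[0,0,0],"turn":0}]}}

```text
clock: 37.2
tcp_pos: [0.4581, 0.1258, 0.1867]
orientation: [[-0.007, 1.0, 0.005], [1.0, 0.007, -0.001], [-0.001, 0.005, -1.0]]
ft_force: [10.7, -8.4, 4.3]
gripper_width: 0.0146
```

```bash
python3 - <<'E'
from h import *
c=crop("side",190,170,130,110,6,"bay6s")
E
```

```text
(no output)
```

View pics/bay6s.png

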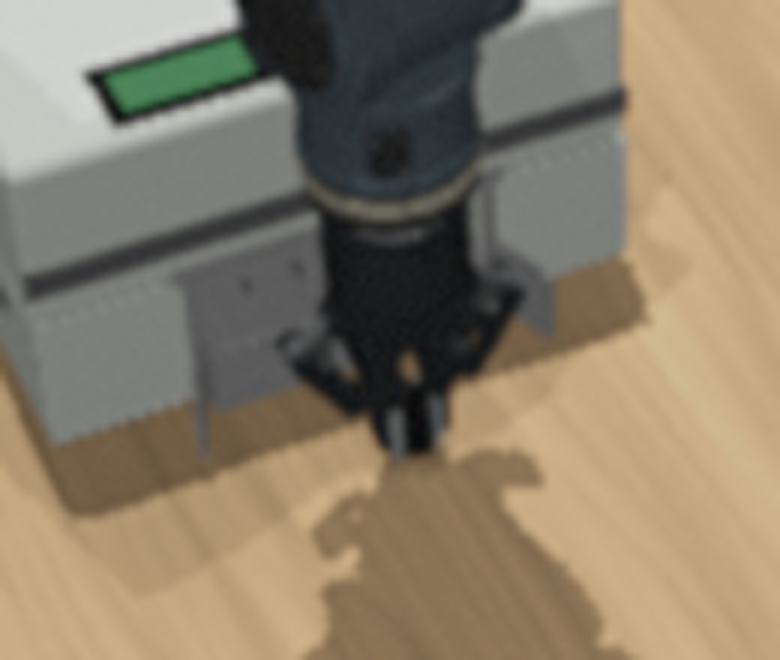

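>>> {"fn": "arm_command", "kwargs": {"increments": [{"fingers":0,"offset":[0.003,0,0],"turn":0},{"fingers":0,"offset":[0.003,0,0],"turn":0},{"fingers":0,"offset":[0,0,0],"turn":0}]}}

```text
clock: 37.5
tcp_pos: [0.4582, 0.1318, 0.1867]
orientation: [[-0.007, 1.0, 0.005], [1.0, 0.007, -0.001], [-0.002, 0.005, -1.0]]
ft_force: [11.1, -8.3, 2.9]
gripper_width: 0.0148
```

>>> {"fn": "arm_command", "kwargs": {"increments": [{"fingers":0,"offset":[0.002,0,0],"turn":0},{"fingers":0,"offset":[0,0,0],"turn":0},{"fingers":0,"offset":[0,0,0],"turn":0}]}}

```text
clock: 37.75
tcp_pos: [0.4582, 0.1336, 0.1867]
orientation: [[-0.007, 1.0, 0.005], [1.0, 0.007, -0.001], [-0.002, 0.005, -1.0]]
ft_force: [11.7, -8.8, 2.8]
gripper_width: 0.0145
```

>>> {"fn": "arm_command", "kwargs": {"increments": [{"fingers":0,"offset":[0.002,0,0],"turn":0},{"fingers":0,"offset":[0,0,0],"turn":0},{"fingers":0,"offset":[0,0,0],"turn":0}]}}

```text
clock: 38.0
tcp_pos: [0.4582, 0.1355, 0.1867]
orientation: [[-0.006, 1.0, 0.005], [1.0, 0.006, -0.002], [-0.002, 0.005, -1.0]]
ft_force: [12.9, -10.0, 2.9]
gripper_width: 0.0145
```

>>> {"fn": "arm_command", "kwargs": {"increments": [{"fingers":0,"offset":[0.002,0,0],"turn":0},{"fingers":0,"offset":[0,0,0],"turn":0},{"fingers":0,"offset":[0,0,0],"turn":0}]}}

```text
clock: 38.25
tcp_pos: [0.4582, 0.1375, 0.1867]
orientation: [[-0.006, 1.0, 0.005], [1.0, 0.006, -0.002], [-0.002, 0.005, -1.0]]
ft_force: [12.2, -9.0, 2.8]
gripper_width: 0.0145
```

```bash
python3 - <<'E'
from h import *
c=crop("side",190,190,100,80,8,"bay7s")
E
```

```text
(no output)
```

View pics/bay7s.png

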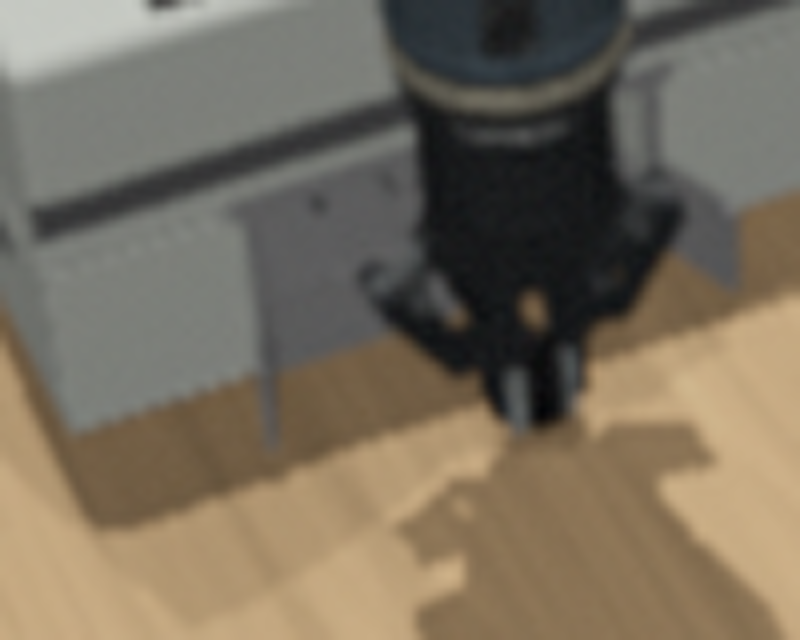

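>>> {"fn": "arm_command", "kwargs": {"increments": [{"fingers":0,"offset":[0.002,0,0],"turn":0},{"fingers":0,"offset":[0,0,0],"turn":0},{"fingers":0,"offset":[0,0,0],"turn":0}]}}

```text
clock: 38.55
tcp_pos: [0.4582, 0.1396, 0.1867]
orientation: [[-0.006, 1.0, 0.005], [1.0, 0.006, -0.002], [-0.002, 0.005, -1.0]]
ft_force: [12.5, -9.5, 1.4]
gripper_width: 0.0145
```

>>> {"fn": "arm_command", "kwargs": {"increments": [{"fingers":0,"offset":[0.0015,0,0],"turn":0},{"fingers":0,"offset":[0,0,0],"turn":0},{"fingers":0,"offset":[0,0,0],"turn":0}]}}

```text
clock: 38.8
tcp_pos: [0.4582, 0.141, 0.1867]
orientation: [[-0.006, 1.0, 0.006], [1.0, 0.006, -0.002], [-0.002, 0.006, -1.0]]
ft_force: [12.7, -10.1, 1.6]
gripper_width: 0.0144
```

>>> {"fn": "arm_command", "kwargs": {"increments": [{"fingers":0,"offset":[0.0015,0,0],"turn":0},{"fingers":0,"offset":[0,0,0],"turn":0},{"fingers":0,"offset":[0,0,0],"turn":0}]}}

```text
clock: 39.05
tcp_pos: [0.4582, 0.1417, 0.1867]
orientation: [[-0.006, 1.0, 0.006], [1.0, 0.006, -0.004], [-0.004, 0.006, -1.0]]
ft_force: [13.2, -21.7, 5.3]
gripper_width: 0.0145
```

```bash
python3 - <<'E'
from h import *
c=crop("side",190,190,100,80,8,"bay8s")
go(.459,.143,.031,.006)
E
```

```text
grasp pt now [0.4591 0.141  0.0317] yaw 0.006 q [ 0.3   0.33 -0.47  0.77 -0.01  1.87] t 39.1
tool offset [ 0.002  -0.0001  0.0007] turn -0.0004 rows>= 0.04766602886408887 0.003026270279747223
```

View pics/bay8s.png

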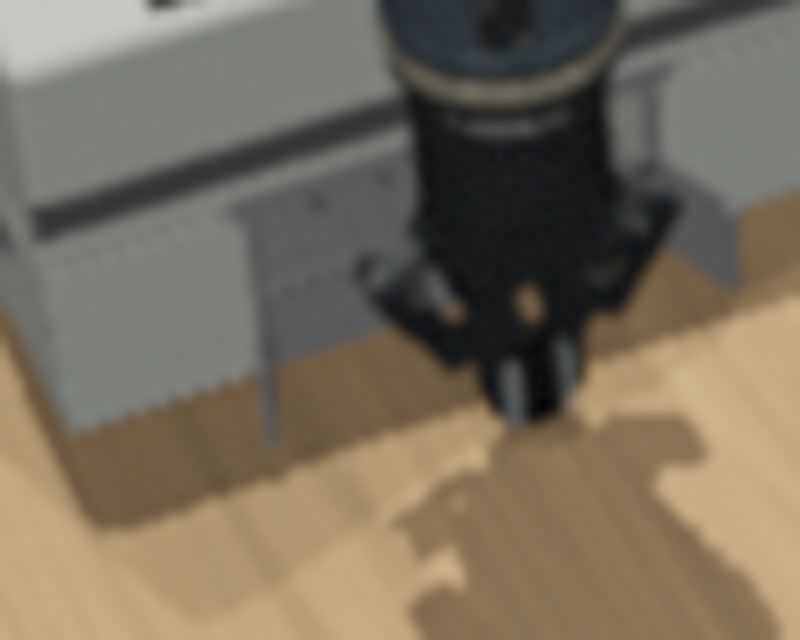

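>>> {"fn": "arm_command", "kwargs": {"increments": [{"fingers":0,"offset":[0.001,0,0],"turn":0},{"fingers":0,"offset":[0,0,0],"turn":0},{"fingers":0,"offset":[0,0,0],"turn":0}]}}

```text
clock: 39.35
tcp_pos: [0.4581, 0.1421, 0.1867]
orientation: [[-0.005, 1.0, 0.006], [1.0, 0.005, -0.006], [-0.006, 0.006, -1.0]]
ft_force: [14.3, -31.1, 7.3]
gripper_width: 0.0146
```

>>> {"fn": "arm_command", "kwargs": {"increments": [{"fingers":0.4,"offset":[0,0,0],"turn":0},{"fingers":0.4,"offset":[0,0,0],"turn":0},{"fingers":0.4,"offset":[0,0,0],"turn":0},{"fingers":0.4,"offset":[0,0,0],"turn":0},{"fingers":0.4,"offset":[-0.005,0,-0.01],"turn":0},{"fingers":0.4,"offset":[-0.01,0,-0.02],"turn":0},{"fingers":0.4,"offset":[-0.02,0,-0.03],"turn":0},{"fingers":0.4,"offset":[-0.03,0,-0.03],"turn":0},{"fingers":0.4,"offset":[-0.03,0,-0.03],"turn":0},{"fingers":0.4,"offset":[-0.03,0,-0.03],"turn":0}]}}

```text
clock: 40.18
tcp_pos: [0.4564, 0.0193, 0.336]
orientation: [[-0.009, 1.0, 0.0], [1.0, 0.009, 0.0], [0.0, 0.0, -1.0]]
ft_force: [2.2, 0.4, 0.0]
gripper_width: 0.0343
```

>>> {"fn": "arm_command", "kwargs": {"increments": [{"fingers":0.4,"offset":[-0.035,0,-0.03],"turn":0},{"fingers":0.4,"offset":[-0.035,0,-0.03],"turn":0},{"fingers":0,"offset":[-0.035,0,-0.03],"turn":0},{"fingers":0,"offset":[-0.03,0,-0.03],"turn":0},{"fingers":0,"offset":[-0.02,0,-0.03],"turn":0},{"fingers":0,"offset":[0,0,0],"turn":0}]}}

```text
clock: 40.68
tcp_pos: [0.458, -0.1269, 0.4802]
orientation: [[-0.005, 1.0, 0.007], [1.0, 0.005, -0.003], [-0.003, 0.007, -1.0]]
ft_force: [1.9, 0.7, 1.3]
gripper_width: -0.0001
```

```bash
python3 - <<'E'
from h import *
s=crop("side",180,170,140,110,5.7,"bay9s")
c=crop("top",10,180,240,180,3.3,"bay9")
go(.551,.252,.30,0)
E
```

```text
grasp pt now [ 0.4584 -0.1247  0.3209] yaw 0.006 q [-0.27  0.16  0.08  1.49  0.    1.3 ] t 40.78
tool offset [0.3761 0.0949 0.0209] turn 0.0064 rows>= 9.019754573126242 0.051211486553889074
```

View pics/bay9s.png

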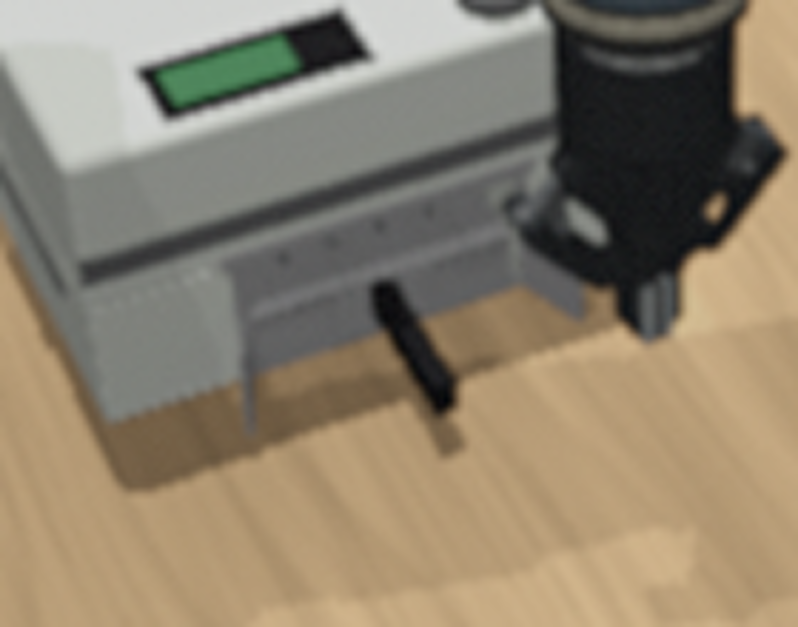

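View pics/bay9.png

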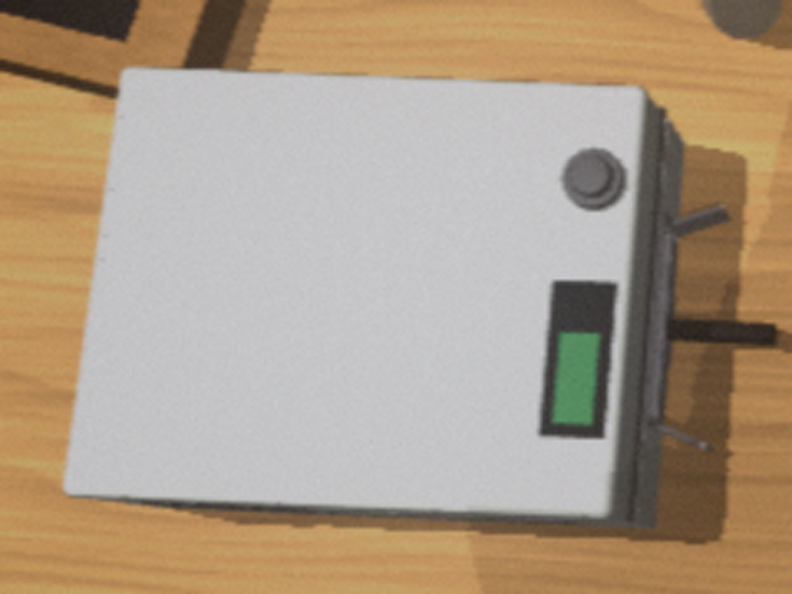

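```bash
python3 - <<'E'
from h import *
c=cam("top")
s=crop("side",230,130,80,60,10,"btn"); crop("top",160,210,60,50,12,"btnt",c)
p=(10+588/3.3,180+173/3.3)
print(tri([c,s],[p,(140+419/3.3,90+243/3.3)]),ray(c,*p,.205))
E
```

```text
(array([0.55223296, 0.25357984, 0.2087173 ]), array([0.00122689])) [0.5521942  0.25465476 0.205     ]
```

View pics/btn.png

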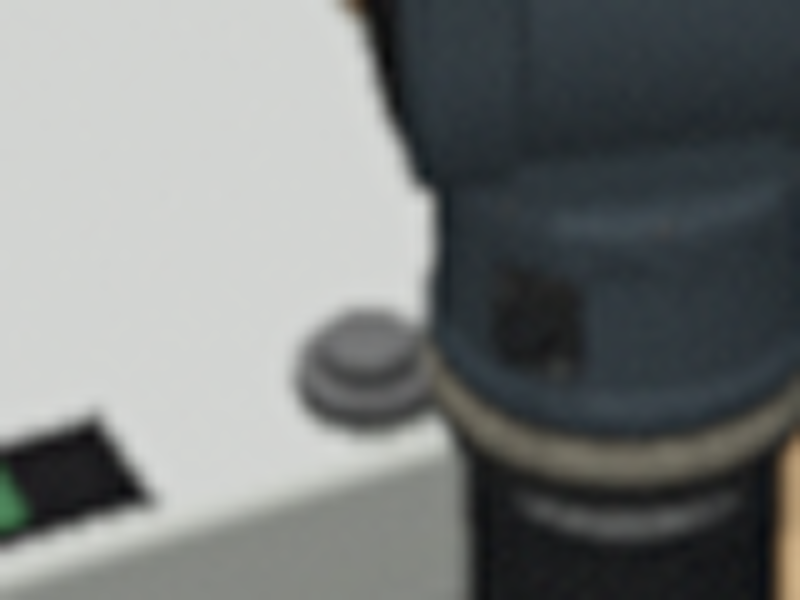

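View pics/btnt.png

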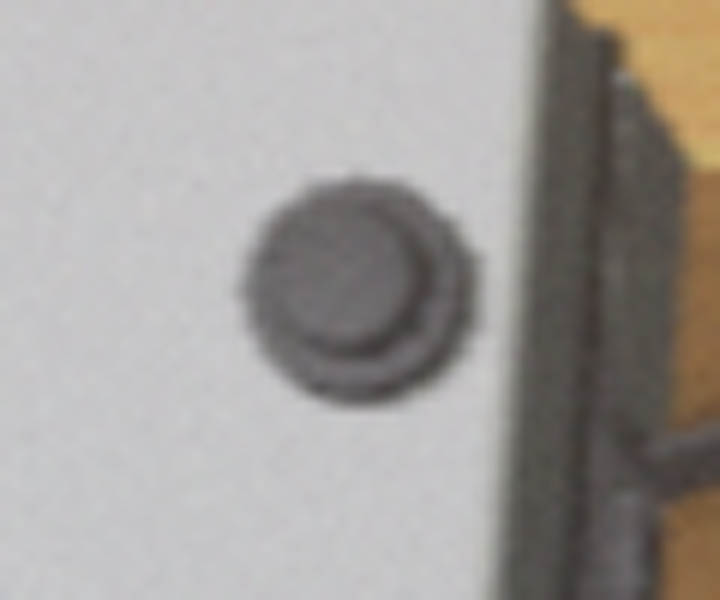

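>>> {"fn": "arm_command", "kwargs": {"increments": [{"fingers":0,"offset":[0.038,0.009,0],"turn":0},{"fingers":0,"offset":[0.038,0.009,0],"turn":0},{"fingers":0,"offset":[0.038,0.009,0],"turn":0},{"fingers":0,"offset":[0.038,0.009,0],"turn":0},{"fingers":0,"offset":[0.038,0.009,0],"turn":0},{"fingers":0,"offset":[0.038,0.01,0],"turn":0},{"fingers":0,"offset":[0.038,0.01,0],"turn":0},{"fingers":0,"offset":[0.038,0.01,0],"turn":0},{"fingers":0,"offset":[0.038,0.01,0],"turn":0},{"fingers":0,"offset":[0.038,0.01,0],"turn":0}]}}

```text
clock: 41.72
tcp_pos: [0.5494, 0.2598, 0.4737]
orientation: [[-0.01, 1.0, -0.002], [1.0, 0.01, -0.001], [-0.001, -0.002, -1.0]]
ft_force: [1.2, 0.3, -0.4]
gripper_width: -0.0002
```

>>> {"fn": "arm_command", "kwargs": {"increments": [{"fingers":0,"offset":[0,0,0.02],"turn":0},{"fingers":0,"offset":[0,0,0.02],"turn":0},{"fingers":0,"offset":[0,0,0],"turn":0},{"fingers":0,"offset":[0,0,0],"turn":0}]}}

```text
clock: 42.05
tcp_pos: [0.5494, 0.2573, 0.4335]
orientation: [[-0.009, 1.0, -0.003], [1.0, 0.009, -0.001], [-0.001, -0.003, -1.0]]
ft_force: [-0.8, -0.0, 0.4]
gripper_width: -0.0
```

```bash
python3 - <<'E'
from h import *
s=crop("side",200,80,130,110,6,"btn2")
go(.552,.254,.208,0,.173)
E
```

```text
grasp pt now [0.5495 0.257  0.2619] yaw 0.009 q [0.44 0.45 0.37 1.49 0.   2.  ] t 42.1
tool offset [-0.003   0.0026  0.0539] turn 0.0086 rows>= 1.2919553685879013 0.06868175055247505
```

View pics/btn2.png

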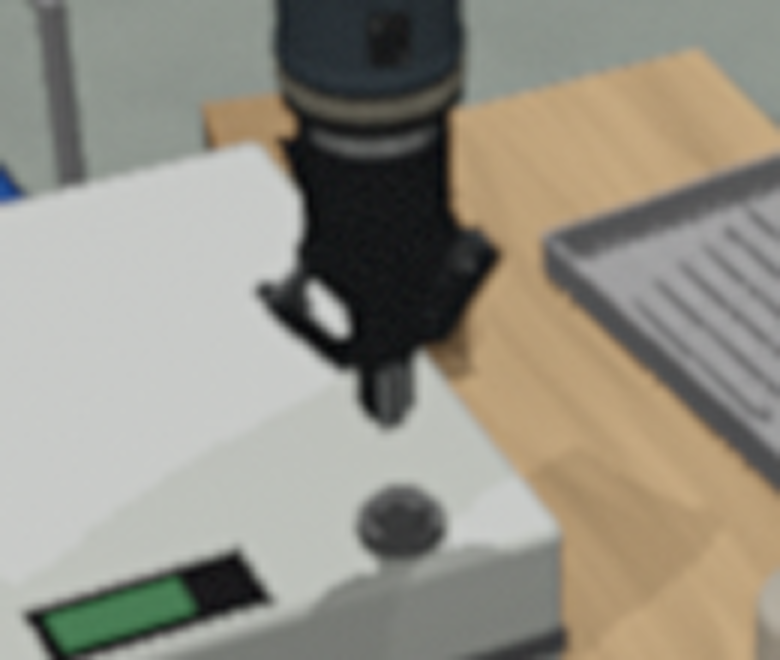

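>>> {"fn": "arm_command", "kwargs": {"increments": [{"fingers":0,"offset":[-0.003,0.003,0.02],"turn":0},{"fingers":0,"offset":[0,0,0.02],"turn":0},{"fingers":0,"offset":[0,0,0.01],"turn":0},{"fingers":0,"offset":[0,0,0],"turn":0},{"fingers":0,"offset":[0,0,0],"turn":0}]}}

```text
clock: 42.52
tcp_pos: [0.5532, 0.2538, 0.3857]
orientation: [[-0.008, 1.0, 0.0], [1.0, 0.008, 0.0], [0.0, 0.0, -1.0]]
ft_force: [0.6, 0.7, 0.6]
gripper_width: 0.0001
```

>>> {"fn": "arm_command", "kwargs": {"increments": [{"fingers":0,"offset":[0,0,0.003],"turn":0},{"fingers":0,"offset":[0,0,0],"turn":0},{"fingers":0,"offset":[0,0,0],"turn":0}]}}

```text
clock: 42.77
tcp_pos: [0.5535, 0.2541, 0.3824]
orientation: [[-0.008, 1.0, 0.001], [1.0, 0.008, 0.001], [0.001, 0.001, -1.0]]
ft_force: [1.4, 0.1, 3.4]
gripper_width: -0.0003
```

>>> {"fn": "arm_command", "kwargs": {"increments": [{"fingers":0,"offset":[0,0,0.003],"turn":0},{"fingers":0,"offset":[0,0,0],"turn":0},{"fingers":0,"offset":[0,0,0],"turn":0}]}}

```text
clock: 43.02
tcp_pos: [0.5535, 0.254, 0.3794]
orientation: [[-0.008, 1.0, 0.002], [1.0, 0.008, 0.001], [0.001, 0.002, -1.0]]
ft_force: [-0.7, -0.5, 9.7]
gripper_width: 0.0002
```

>>> {"fn": "arm_command", "kwargs": {"increments": [{"fingers":0,"offset":[0,0,0.002],"turn":0},{"fingers":0,"offset":[0,0,0],"turn":0},{"fingers":0,"offset":[0,0,0],"turn":0}]}}

```text
clock: 43.27
tcp_pos: [0.5534, 0.254, 0.379]
orientation: [[-0.008, 1.0, 0.003], [1.0, 0.008, 0.002], [0.001, 0.003, -1.0]]
ft_force: [-5.7, -3.4, 27.7]
gripper_width: -0.0005
```

>>> {"fn": "arm_command", "kwargs": {"increments": [{"fingers":0,"offset":[0,0,0.001],"turn":0},{"fingers":0,"offset":[0,0,0],"turn":0},{"fingers":0,"offset":[0,0,0],"turn":0}]}}

```text
clock: 43.52
tcp_pos: [0.5533, 0.2539, 0.3788]
orientation: [[-0.008, 1.0, 0.004], [1.0, 0.008, 0.002], [0.002, 0.004, -1.0]]
ft_force: [-9.0, -4.9, 38.0]
gripper_width: -0.0003
```

>>> {"fn": "arm_command", "kwargs": {"increments": [{"fingers":0,"offset":[0,0,-0.01],"turn":0},{"fingers":0,"offset":[0,0,-0.03],"turn":0},{"fingers":0,"offset":[0,0,-0.035],"turn":0},{"fingers":0,"offset":[0,0,-0.035],"turn":0},{"fingers":0,"offset":[0.03,-0.03,-0.02],"turn":0},{"fingers":0,"offset":[0.03,-0.04,0],"turn":0},{"fingers":0,"offset":[0.03,-0.04,0],"turn":0},{"fingers":0,"offset":[0.03,-0.04,0],"turn":0},{"fingers":0,"offset":[0.03,-0.03,0],"turn":0},{"fingers":0,"offset":[0,0,0],"turn":0}]}}

```text
clock: 44.35
tcp_pos: [0.3916, 0.3875, 0.5036]
orientation: [[-0.013, 1.0, -0.001], [1.0, 0.013, 0.001], [0.002, -0.001, -1.0]]
ft_force: [-0.3, 0.1, -0.2]
gripper_width: -0.0001
```

```bash
python3 - <<'E'
from h import *
c=cam("top");cv2.imwrite("pics/tf.png",c["pixels"][:,:,::-1])
s=cam("side");cv2.imwrite("pics/sf.png",s["pixels"][:,:,::-1])
crop("side",180,170,140,110,5.7,"sfc",s)
h=ray(c,278,174,.277);p=ray(c,365,165,.272);d=p-h
print(np.hypot(*d[:2]),(np.arctan2(d[1],d[0])-np.pi)%(2*np.pi))
E
```

```text
0.21728400663051506 1.7284781144410566
```

View pics/tf.png

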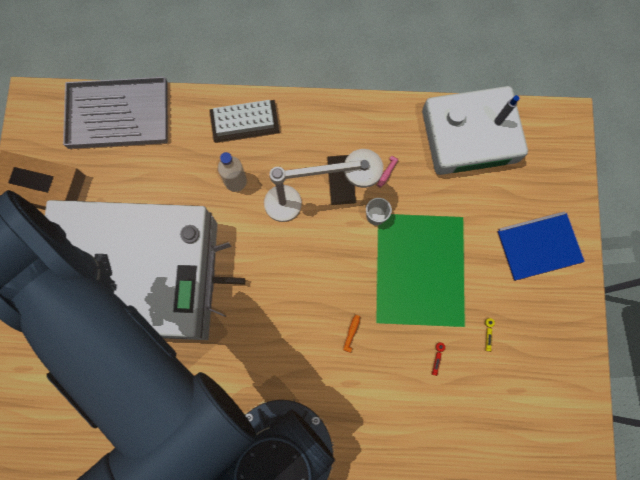

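View pics/sf.png

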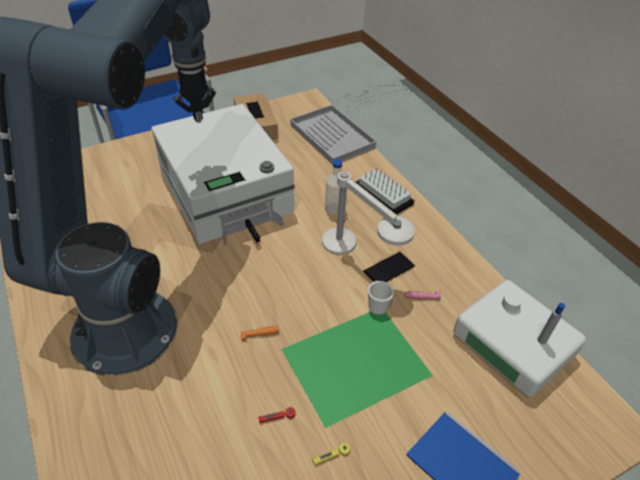

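View pics/sfc.png

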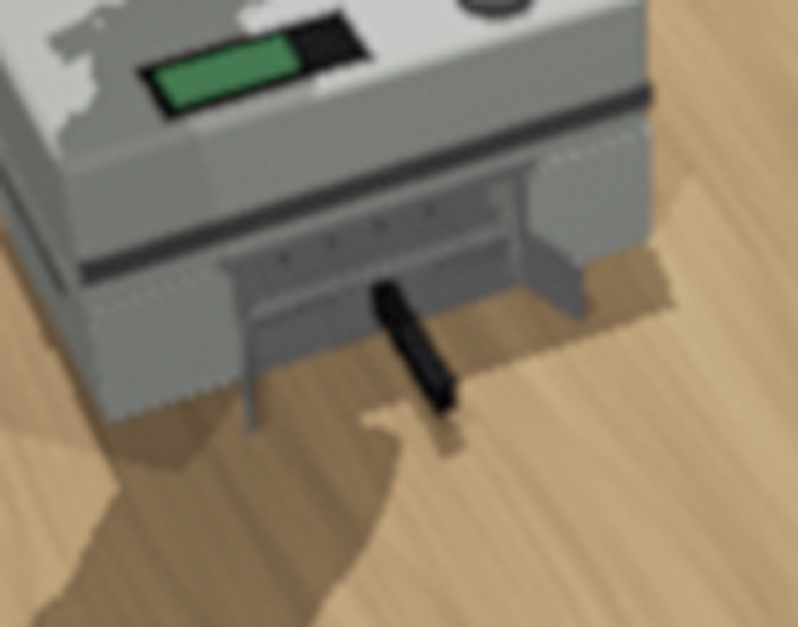

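The pictures show the cassette flush and closed, the lamp clear at about 1.73 rad, the mat empty, and the cup, bottle and phone where they were. I'm handing in.

```bash
python3 -c "
from rig import *
print(finish_job())"
```

```text
the job is handed in; nothing more can be done
None
```

I did every step in the order asked and handed the job in at about 44 s; no verdict is reported.

- **Lamp:** I swung it round to its stop. The last picture puts it at about 1.73 rad, against a clear mark of 1.3. The push against the stop briefly read 62 N at the wrist. That was through the closed fingertips as far as I could tell, and under the 120 N wrist limit.
- **Instruments:** The ratchet, straight handpiece and contra-angle were on the mat; there was no bur box. All three now lie flat in the cassette and the mat is empty. None was knocked aside during the run.
- **Lid:** It seated at the expected height, to within about 1 mm, and looked level on the rim.
- **Cassette:** I slid it in until the push force rose from about 10 N to 31 N at a hard stop. Its front wall looks flush with the steriliser's face. Camera estimates of that face differed by about 4 mm, so I relied on the stop.
- **Start button:** Pressed about 6 mm down to its bottom, with a force of up to 38 N, then let go.
- **Left alone:** The cup, bottle, phone and look-alikes show no movement in the last pictures.

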